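# Clear the crushed cans into the locking drawer

### The arm

A 6-joint arm with a two-finger parallel gripper is mounted at the origin on the work surface. World frame = base frame: x ahead of the robot, y to its left, z up, the work surface at z = 0. Lengths are in m, angles in rad, forces in N, time in s.
With the tool pointing down it reaches from about 0.275 to 0.75 m from the base axis. Payload 10.2 kg.
Tool frame: the origin (TCP) lies midway between the tips of the shut fingers; the grasp point (between the pads) lies 19 mm behind it; z points along the fingers, y is the line along which they close (so a half turn about z gives the same grasp; the last joint's range is limited). The gripper opens to 88 mm and grips with 3 to 60 N. Pads are 18 mm wide; open, the fingers measure 123 mm over their backs; the gripper's body (75 mm by 187 mm) begins 45 mm behind the grasp point.
Start: joints at [-1.55, 0.313, 1.498, -0, 1.331, -0.223], TCP at [0.127, -0.509, 0.239] pointing down, gripper open.
Joint ranges: [-2.94, 2.94], [-0.97, 2.17], [0.19, 2.56], [-1.23, 4.37], [0.02, 3.11], [-2.88, 2.88]. Speed limits (rad/s): [2.39, 2.39, 3.01, 3.14, 3.14, 3.14].

### API

Orientations are given as [roll, pitch, yaw] about the fixed x, y, z axes, in that order (R = Rz(yaw) Ry(pitch) Rx(roll)).
In Python, from bench import * gives the robot as it stands.
- The arm moves only by the tool apply_moves, never from a script. Its argument "series" is a list of rows, each an object with "travel": the shift along the tool's x, y, z in m, a list of three; "turn": the turn, a rotation vector about the tool's x, y, z in degrees, a list of three. In form: [{"travel": [x, y, z], "turn": [ax, ay, az]}, ...]. A call has 1 to 8 rows; each row shifts and turns the commanded pose from where the row before left it, along the tool's axes as they then stand; what a row does not reach is not made up. A row lasts 1/12 s, in which the tool goes at most 41.7 mm and 7.16 degrees, less where a joint would pass 70% of its speed; a pose out of reach is approached as far as the arm can. A call is refused whole if a number of a shift passes 0.0417 or a number of a turn 7.16, either way. A call with a gripper value outside its range is refused whole. "fingers" is the closure, from 0 (fully open) to 1 (shut), set as the call begins (left out, the last holds). The fingers move at their own pace and stop on an object; "force" is the grip in N (left out, the last holds). Time passes only in rows, so rows that do not move let the fingers close. It gives the time, the measured TCP pose, the force, the opening and the grip force at its end, in the units of the state.
- observe(): the state, without advancing time (a new reading comes with each control period).
- grab_frame(name): name is "scene" or "top"; returns the picture (384x512x3 uint8, blue, green, red); there is no depth.
- camera_info(name): a dict with "K" (3x3 intrinsics, pixels), "eye" and "orientation" of the camera in the world. Camera axes: x right, y down, z forward; pixel columns grow to the right and rows downward; lengths in m; the calibration is good to about 2 mm. A picture is of the moment at which its call begins. camera_info takes no time and is no camera call.
- close_job(): hands the job in; it is judged then, once.
Trained networks look in the newest picture that a camera, given by its name, has taken for a name from the list of things; names that differ only in an ending like _2 or _b are one class to them, and where a whole thing is asked for, a point or a joint stands for the part that bears it (a point fixed in the world has none). Each returns a list of dicts, best first, with "conf" (0 to 1); they miss things now and then, are a little off and sometimes report something else, mostly with a low value. They report only what shows in the picture. A call takes as long as a camera call. They do not tell look-alikes from the thing itself.
- recognise(camera, target): "point" ([x, y, z] in m, in world coordinates, good to about 4 mm: the middle of the surface that is visible of it).
- cut_out(camera, target): "mask" (384x512 bool, what is visible of it).
The state is a dict: "clock": time; "q": joint angles; "dq": joint speeds; "joint_efforts": joint torques, N m; "tcp_pos": TCP position; "tool_rot": TCP orientation; "force": force on the tool from outside, world axes, zero at the start; "torque": the same for the moment, N m; "opening": finger opening in m; "grip_force": force on a finger pad.
Only numpy, scipy, OpenCV 4.12 (cv2) and the standard library are available. Lean on these libraries where they do the work, as an engineer would, in place of code of your own. Each camera call takes 0.05 s, during which the arm holds its last target. There are 200 camera calls.

### The job

Unlock the grey drawer unit by turning the slim middle ring of the collar on its top until the ring's lug points at the round stud, pull the drawer open, put every crushed can (on the bench, and one may lie on top of the unit) into it, slide it fully shut, and turn the ring back until the lug points at the straight bar, which locks it. Turn the middle ring only, without touching the fixed rings above and below it, and never move the drawer unless the ring is at the round stud. The whole can and everything else on the bench stay where they are.

Things in the scene. Friction and masses are not known exactly. Their poses are not given: they have to be found in the camera images.
- unit: grey steel drawer unit fixed on the bench, 200 deep (x), 364 wide (y), 100 high, one drawer across its whole front; origin at the centre of its underside, x points to its back, away from the robot, z up; its flat top carries the lock collar.
- bar_mark (a point): white straight bar 30 x 10 x 3 mm on the unit's top, straight in front (-x) of the collar, 56 mm from its axis: the lock mark
- stud_mark (a point): round white stud 16 mm across and 3 mm high on the unit's top, 58 mm from the collar's axis, 1.25 rad clockwise of the bar seen from above, towards the unit's left (+y) side: the open mark
- unit_drawer0 (a joint): how far the drawer is pulled out (m): 0 shut, slides along the unit's -x to at most 0.134; light to move (about 1 N of friction) and stays where it is left; nothing latches it, locking is told by the ring alone
- unit_drawer0_handle (a point): middle of the drawer's bar handle: a round steel bar 11 mm thick, 120 mm long along y, standing 35 mm (centre of the bar) in front of the drawer front, on two stems 51 mm either side of its middle, 38 mm below the unit's top; moves with the drawer
- tray_floor (a point): centre of the drawer tray's inner floor, axes as the unit's; inside the tray is 155 long (x), 328 wide (y) and 56 deep; pulled fully out, the front 128 mm of that length stand clear of the unit's top. The tray's front inner wall is 78 mm towards -x of this point. Inner floor 22 mm over the bench; the unit's top clears the floor by 66 mm
- ring (a joint): angle of the ring (rad), clockwise seen from above: 0 when the lug points straight at the bar (locked), 1.25 when it points at the round stud (open); turns from -0.35 to 1.65 with a friction of 0.08 N m and stays where it is left; starts somewhere near the bar
- ring_mid (a point): centre of the slim knurled aluminium ring, on the collar's upright axis, half way up the ring; ring 56 mm in diameter and 12 mm thick, its middle 129 mm over the bench and 29 mm over the unit's top; its only lug is 10 mm wide and reaches 46 mm from the axis
- ring_lug (a point): outer end of the ring's lug, turns with the ring
- collar_base: fixed dark steel ring under the slim ring, 46 mm in diameter, from the unit's top 22 mm up to 1 mm below the slim ring; origin on the axis at the unit's top; not to be touched
- collar_top: fixed dark steel ring over the slim ring, 46 mm in diameter and 12 mm thick with a small flat screw on it, total top 150 mm over the bench; origin on the axis at its underside, 1 mm over the slim ring; not to be touched
- can0: a crushed drink can of bare metal lying flat, an hourglass 76 long (its x axis), 28 thick (z) and 52 wide (y) at both ends, pinched to a waist 36 wide and 20 thick over the middle 36 mm; 25 to 45 g; origin at its centre, 14 mm above what it lies on; alike either way up or round; may be absent
- can1: a crushed drink can of bare metal lying flat, an hourglass 76 long (its x axis), 28 thick (z) and 52 wide (y) at both ends, pinched to a waist 36 wide and 20 thick over the middle 36 mm; 25 to 45 g; origin at its centre, 14 mm above what it lies on; alike either way up or round; may be absent
- can2: a crushed drink can of bare metal lying flat, an hourglass 76 long (its x axis), 28 thick (z) and 52 wide (y) at both ends, pinched to a waist 36 wide and 20 thick over the middle 36 mm; 25 to 45 g; origin at its centre, 14 mm above what it lies on; alike either way up or round; may be absent
- can3: a crushed drink can of bare metal lying flat, an hourglass 76 long (its x axis), 28 thick (z) and 52 wide (y) at both ends, pinched to a waist 36 wide and 20 thick over the middle 36 mm; 25 to 45 g; origin at its centre, 14 mm above what it lies on; alike either way up or round; may be absent
- can4: a crushed drink can of bare metal lying flat, an hourglass 76 long (its x axis), 28 thick (z) and 52 wide (y) at both ends, pinched to a waist 36 wide and 20 thick over the middle 36 mm; 25 to 45 g; origin at its centre, 14 mm above what it lies on; alike either way up or round; if present it starts on top of the unit, right of the collar
- whole_can: whole, uncrushed drink can, upright, 62 in diameter, 115 high; origin at the centre of its underside; stays where it is
- block: wooden block 100 x 70 x 45; origin at the centre of its underside; stays where it is
- bowl: small stainless bowl 116 across, 45 high; origin at the centre of its underside; stays where it is
- brush: hand brush lying on the bench; stays where it is
- jar: glass jar 72 across, 100 high; origin at the centre of its underside; stays where it is
There are look-alikes about, which are no part of the job. Leave any green or turquoise look-alike of the can4 alone.

How it is judged:
On the way, in this order (a step that is already met when the one before it is completed fails the run):
1. the ring's lug is at the round stud while the drawer is still shut (value of joint ring between 1.1 and 1.4 rad and value of joint unit_drawer0 below 0.01 m), for 0.2 s.
2. the drawer is pulled out at least 100 mm (value of joint unit_drawer0 above 0.1 m), for 0.2 s.
3. every crushed can lies in the open drawer, let go (x of can0 in the frame of tray_floor between -0.078 and 0.078 m and y of can0 in the frame of tray_floor between -0.165 and 0.165 m and z of can0 in the frame of tray_floor between -0.005 and 0.055 m and x of can1 in the frame of tray_floor between -0.078 and 0.078 m and y of can1 in the frame of tray_floor between -0.165 and 0.165 m and z of can1 in the frame of tray_floor between -0.005 and 0.055 m and x of can2 in the frame of tray_floor between -0.078 and 0.078 m and y of can2 in the frame of tray_floor between -0.165 and 0.165 m and z of can2 in the frame of tray_floor between -0.005 and 0.055 m and x of can3 in the frame of tray_floor between -0.078 and 0.078 m and y of can3 in the frame of tray_floor between -0.165 and 0.165 m and z of can3 in the frame of tray_floor between -0.005 and 0.055 m and x of can4 in the frame of tray_floor between -0.078 and 0.078 m and y of can4 in the frame of tray_floor between -0.165 and 0.165 m and z of can4 in the frame of tray_floor between -0.005 and 0.055 m and contact force between the fingers and can0 below 0.1 N and contact force between the fingers and can1 below 0.1 N and contact force between the fingers and can2 below 0.1 N and contact force between the fingers and can3 below 0.1 N and contact force between the fingers and can4 below 0.1 N), for 0.2 s.
4. the drawer is fully shut with all the cans in it, the ring still at the stud (x of can0 in the frame of tray_floor between -0.078 and 0.078 m and y of can0 in the frame of tray_floor between -0.165 and 0.165 m and z of can0 in the frame of tray_floor between -0.005 and 0.055 m and x of can1 in the frame of tray_floor between -0.078 and 0.078 m and y of can1 in the frame of tray_floor between -0.165 and 0.165 m and z of can1 in the frame of tray_floor between -0.005 and 0.055 m and x of can2 in the frame of tray_floor between -0.078 and 0.078 m and y of can2 in the frame of tray_floor between -0.165 and 0.165 m and z of can2 in the frame of tray_floor between -0.005 and 0.055 m and x of can3 in the frame of tray_floor between -0.078 and 0.078 m and y of can3 in the frame of tray_floor between -0.165 and 0.165 m and z of can3 in the frame of tray_floor between -0.005 and 0.055 m and x of can4 in the frame of tray_floor between -0.078 and 0.078 m and y of can4 in the frame of tray_floor between -0.165 and 0.165 m and z of can4 in the frame of tray_floor between -0.005 and 0.055 m and value of joint unit_drawer0 below 0.006 m and value of joint ring between 1.1 and 1.4 rad), for 0.2 s.
5. the ring's lug is back at the bar with the drawer shut (value of joint unit_drawer0 below 0.006 m and value of joint ring between -0.15 and 0.15 rad), for 0.2 s.
At the end, for the whole second after the job is handed in: every crushed can present lies in the drawer, the drawer is shut to within 6 mm, the ring's lug is within 0.15 rad of the straight bar and at rest (all of step 5 and x of can0 in the frame of tray_floor between -0.078 and 0.078 m and y of can0 in the frame of tray_floor between -0.165 and 0.165 m and z of can0 in the frame of tray_floor between -0.005 and 0.055 m and x of can1 in the frame of tray_floor between -0.078 and 0.078 m and y of can1 in the frame of tray_floor between -0.165 and 0.165 m and z of can1 in the frame of tray_floor between -0.005 and 0.055 m and x of can2 in the frame of tray_floor between -0.078 and 0.078 m and y of can2 in the frame of tray_floor between -0.165 and 0.165 m and z of can2 in the frame of tray_floor between -0.005 and 0.055 m and x of can3 in the frame of tray_floor between -0.078 and 0.078 m and y of can3 in the frame of tray_floor between -0.165 and 0.165 m and z of can3 in the frame of tray_floor between -0.005 and 0.055 m and x of can4 in the frame of tray_floor between -0.078 and 0.078 m and y of can4 in the frame of tray_floor between -0.165 and 0.165 m and z of can4 in the frame of tray_floor between -0.005 and 0.055 m and velocity of joint ring between -0.05 and 0.05 rad/s); the robot touches nothing.
It fails at once if the robot touches the fixed ring above or below the slim ring (over 0.5 N) (contact force between any of the fingers, the arm and collar_base above 0.5 N or contact force between any of the fingers, the arm and collar_top above 0.5 N).
It fails at once if the drawer is moved (over 20 mm out) while the ring is more than 0.35 rad away from the round stud (value of joint unit_drawer0 above 0.02 m and (value of joint ring below 0.9 rad or value of joint ring above 1.6 rad)).
It fails at once if the whole can or another bystander is moved more than 50 mm (distance of any of whole_can, block, bowl, brush, jar from where it was at the start of the episode above 0.05 m).
Of can0, can1, can2, can3, can4 only 3 to 5 are there at a start; the rules pass over those that are not, and their reading is None.
At some moment in a run one of can0, can1, can2, can3 may be knocked a few centimetres aside while the robot is not near it.
Once in a run the grip may slacken for a moment while it holds something.
It also fails if it takes over 210 s, if anything falls off the work surface, if the arm or the gripper's body presses on something with over 40 N, if the wrist force passes 120 N, or if a joint passes its speed limit or range.

## Working session

There is one attempt and no reset: what is moved stays moved. The work goes in short steps, Python scripts to look and compute and a tool call to move; the robot and the scene stay as the last step left them, time stands still between calls to the robot, and variables do not carry over. Pictures are saved under pics/ and viewed, at most 14 in all, crops included, and the job is handed in when it is done.

Besides the shell and the picture viewer there is one more tool, called after ">>>" by a JSON object that holds its "op" and its "data". apply_moves: Moves the arm, as the interface text tells. Its arguments: {"type":"object","properties":{"series":{"type":"array","items":{"type":"object","properties":{"travel":{"type":"array","items":{"type":"number"}},"turn":{"type":"array","items":{"type":"number"}}}}},"fingers":{"type":"number"},"force":{"type":"number"}},"required":["series"]}

```bash
ls; mkdir -p pics; python3 - <<'E'
from bench import *
import cv2
s=observe();print(s)
for c in("scene","top"):
    i=camera_info(c);print(c,i)
    cv2.imwrite(f"pics/{c}0.png",cv2.resize(grab_frame(c),(800,600)))
E
```

```text
pics
{'clock': 0.0, 'q': array([-1.55038733e+00,  3.13426946e-01,  1.49841796e+00, -3.29496774e-05,
        1.33099493e+00, -2.23386507e-01]), 'dq': array([-0.00123924, -0.00090445,  0.000262  ,  0.00107356,  0.00207294,
       -0.00059367]), 'joint_efforts': array([ 1.54289315e-03, -4.02205968e+01, -2.52265334e+01,  6.95016375e-02,
        3.52972560e-02, -1.05512868e-04]), 'tcp_pos': array([ 0.12671061, -0.50923032,  0.23818006]), 'tool_rot': array([-3.14036937e+00, -2.45090589e-04,  2.43803201e-01]), 'force': array([-0.60868003,  0.63897041,  0.04838313]), 'torque': array([-0.01126046,  0.01331033,  0.02620188]), 'grip_force': 0.0, 'opening': 0.08834801156701573}
scene {'K': array([[373.78312601,   0.        , 256.33268141],
       [  0.        , 373.78312601, 192.2237412 ],
       [  0.        ,   0.        ,   1.        ]]), 'eye': array([1.41905652, 0.30401495, 1.22384379]), 'orientation': array([-2.46095451e+00, -2.24868323e-04,  1.90712128e+00])}
top {'K': array([[484.56093464,   0.        , 262.38056565],
       [  0.        , 484.56093464, 194.5068816 ],
       [  0.        ,   0.        ,   1.        ]]), 'eye': array([0.37129506, 0.02086643, 1.78310643]), 'orientation': array([-3.03775865, -0.01699909, -1.57997144])}
```

View pics/scene0.png

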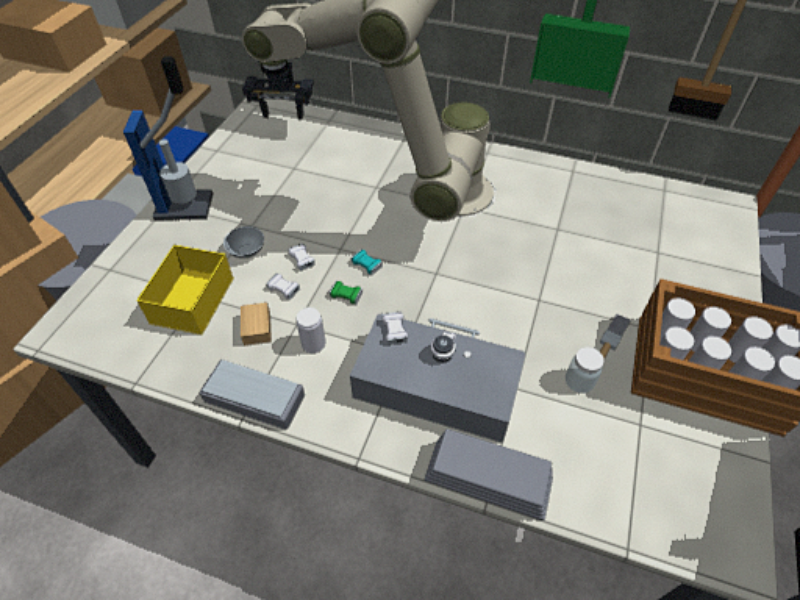

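View pics/top0.png

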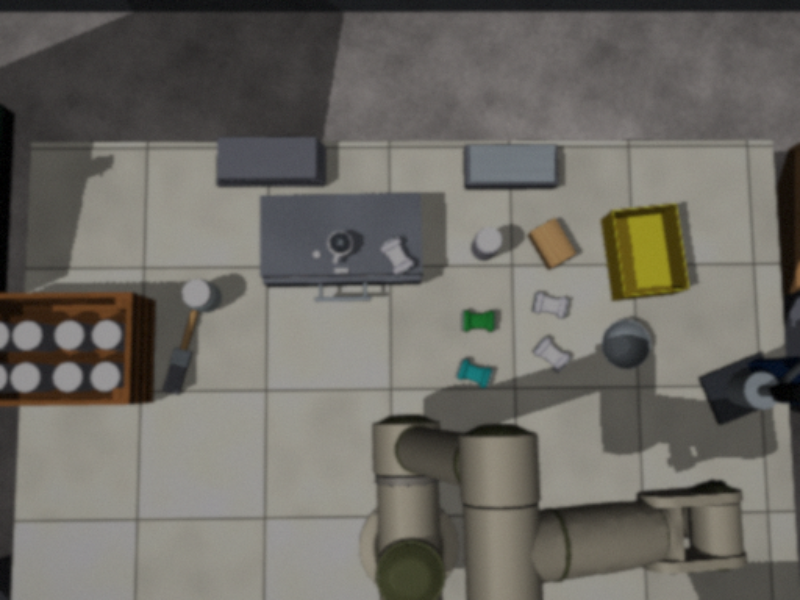

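The candidates in the top view are: white crushed cans at (397,253) on the unit, (551,303) and (552,352); green (480,320) and turquoise (476,372) decoys; the whole can (488,241); the jar (198,294). I choose the three bare-metal ones and will check them in a crop.

```bash
cat > h.py <<'E'
from bench import *
import numpy as np, cv2
from scipy.spatial.transform import Rotation as R
def ray(c,px,z):
    i=camera_info(c);d=R.from_euler('xyz',i["orientation"]).as_matrix()@np.linalg.inv(i["K"])@np.array([px[0],px[1],1.])
    return i["eye"]+d*(z-i["eye"][2])/d[2]
def proj(c,p):
    i=camera_info(c);v=i["K"]@(R.from_euler('xyz',i["orientation"]).as_matrix().T@(np.array(p)-i["eye"]));return v[:2]/v[2]
def pose(c,mask,z):
    ys,xs=np.nonzero(mask);P=np.array([ray(c,(x,y),z)[:2] for x,y in zip(xs,ys)])
    m=P.mean(0);w,v=np.linalg.eigh(np.cov((P-m).T));a=np.degrees(np.arctan2(v[1,1],v[0,1]));return m.round(4),round(a%180,1),np.sqrt(w).round(4)
E
python3 - <<'E'
from h import *
f=grab_frame("top"); cv2.imwrite("pics/crop1.png",cv2.resize(f[110:250,150:400],None,fx=3.2,fy=3.2,interpolation=cv2.INTER_CUBIC))
for t in("can0","ring_mid","bar_mark","stud_mark","ring_lug","unit_drawer0_handle","collar_top","whole_can","unit"):
    for c in ("top","scene"):
        if c=="scene" : 
            if t in("whole_can","unit"):continue
        for d in recognise(c,t)[:7]:
            if d["conf"]>.25: print(t,c,d["point"].round(4) if hasattr(d["point"],'round') else d["point"],round(d["conf"],2),proj(c,d["point"]).round(1))
for d in cut_out("top","can0"):
    n=d["mask"].sum();m=d["mask"]
    print("mask",round(d["conf"],2),n,np.array(np.nonzero(m)).mean(1).round(1),pose("top",m,.022),pose("top",m,.122))
E
```

```text
can0 top [0.4322, -0.3395, 0.0255] 0.79 [353.2 227.2]
can0 top [0.3885, -0.1587, 0.0245] 0.78 [303.7 239.8]
can0 top [0.5452, -0.3416, 0.025] 0.7 [352.8 196.3]
can0 top [0.6501, 0.0205, 0.1259] 0.62 [253.6 164. ]
can0 top [0.5145, -0.1682, 0.0252] 0.57 [305.7 205. ]
can0 scene [0.6617, 0.0297, 0.1238] 0.83 [253.8 210.4]
can0 scene [0.5596, -0.3287, 0.0248] 0.72 [181.8 183.1]
can0 scene [0.4369, -0.3313, 0.0224] 0.66 [193.8 163.3]
can0 scene [0.5269, -0.1648, 0.025] 0.56 [220.8 187.3]
can0 scene [0.3979, -0.1554, 0.0192] 0.53 [234.2 167.4]
ring_mid top [0.6607, 0.1523, 0.1327] 0.65 [215.3 160.9]
bar_mark scene [0.5773, 0.1557, 0.0662] 0.46 [292.3 211.3]
bar_mark scene [0.6983, 0.1538, 0.1328] 0.29 [283.7 226.3]
ring_lug top [0.6591, 0.1498, 0.1378] 0.47 [215.9 161.1]
ring_lug scene [0.6969, 0.1533, 0.133] 0.46 [283.7 225.9]
unit_drawer0_handle top [0.599, 0.1458, 0.0897] 0.97 [218.1 180.3]
unit_drawer0_handle scene [0.576, 0.1567, 0.0676] 0.44 [292.6 210.9]
collar_top scene [0.6895, 0.1466, 0.1436] 0.65 [282.7 222.1]
whole_can top [0.6824, -0.1815, 0.1103] 0.7 [311.2 155.3]
whole_can 
[... 352 characters left out ...]
array([0.0118, 0.0223]))
mask 0.74 230 [205.  306.9] (array([ 0.5149, -0.1728]), np.float64(87.8), array([0.0124, 0.0216])) (array([ 0.5068, -0.1618]), np.float64(87.8), array([0.0117, 0.0204]))
mask 0.52 279 [226.4 352.9] (array([ 0.4353, -0.3395]), np.float64(49.4), array([0.0135, 0.0234])) (array([ 0.4317, -0.319 ]), np.float64(49.4), array([0.0128, 0.0221]))
mask 0.51 289 [163.  253.1] (array([0.6714, 0.0223]), np.float64(31.1), array([0.0138, 0.0246])) (array([0.6544, 0.0222]), np.float64(31.1), array([0.0131, 0.0232]))
mask 0.48 273 [194.7 351.6] (array([ 0.5516, -0.3379]), np.float64(77.7), array([0.0134, 0.0236])) (array([ 0.5413, -0.3175]), np.float64(77.7), array([0.0126, 0.0223]))
```

View pics/crop1.png

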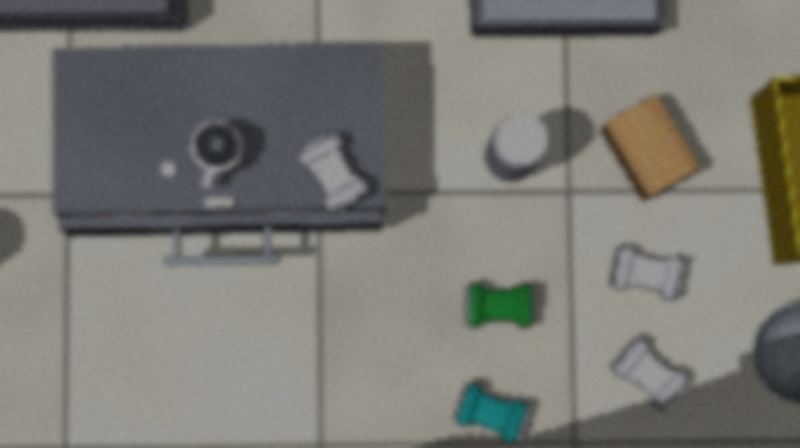

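The crop shows bare-metal cans at (335,172) on the unit, (650,272) and (652,372), plus the green and turquoise decoys. It also shows the collar at (217,145), lug tip near (207,182), bar at (219,203) and stud at (168,169).

```bash
python3 - <<'E'
from h import *
f=grab_frame("scene"); cv2.imwrite("pics/crop2.png",cv2.resize(f[195:285,215:345],None,fx=6,fy=6,interpolation=cv2.INTER_CUBIC))
o=lambda x,y:(150+(x-1.1)/3.2,110+(y-1.1)/3.2)
for n,p,z in(("axis top",(217,145),.15),("bar",(219,203),.103),("stud",(168,169),.103),("lug",(207,184),.133),("BL",(54,50),.1),("BR",(382,43),.1),("FL",(64,212),.1),("FR",(384,208),.1),("hL",(167,260),.062),("hR",(279,260),.062)): print(n,ray("top",o(*p),z).round(4))
t=grab_frame("top")
for c,fr,seeds in(("top",t,[(353,195),(353,226),(254,163)]),("scene",f,[(181.8,183),(193.8,163),(253,209)])):
    hsv=cv2.cvtColor(fr,cv2.COLOR_BGR2HSV)
    for s in seeds:
        s=np.array(s).astype(int);x,y=s;w=fr[y-16:y+17,x-16:x+17].astype(int)
        print(c,s,"center px",fr[y,x],"corner",w[0,0],w[-1,-1])
E
```

```text
axis top [0.678  0.1436 0.15  ]
bar [0.6226 0.1449 0.103 ]
stud [0.6605 0.2007 0.103 ]
lug [0.6388 0.1556 0.133 ]
BL [0.7949 0.3271 0.1   ]
BR [ 0.801  -0.0353  0.1   ]
FL [0.6142 0.3142 0.1   ]
FR [ 0.6163 -0.0355  0.1   ]
hL [0.5649 0.2058 0.062 ]
hR [0.564  0.0811 0.062 ]
top [353 195] center px [155 153 155] corner [146 151 152] [146 154 156]
top [353 226] center px [152 153 155] corner [141 150 154] [82 88 91]
top [254 163] center px [152 151 153] corner [91 84 82] [73 78 78]
scene [181 183] center px [221 221 219] corner [200 213 210] [225 225 224]
scene [193 163] center px [226 224 223] corner [122 129 129] [194 206 205]
scene [253 209] center px [222 223 223] corner [181 194 194] [78 73 71]
```

View pics/crop2.png

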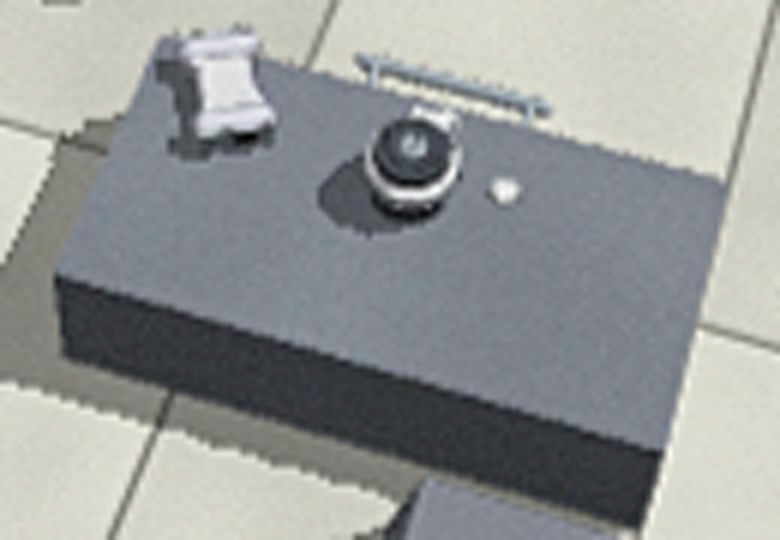

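The scene crop shows the collar top at (412,148), stud (504,189), handle ends (362,62) and (547,108), and the can on the unit at (225,83).

```bash
python3 - <<'E'
from h import *
o=lambda x,y:(215+(x-2.5)/6,195+(y-2.5)/6)
for n,p,z in(("axis top",(412,148),.151),("stud",(504,189),.103),("BL",(662,450),.1),("BR",(56,274),.1),("FL",(722,182),.1),("hR",(362,62),.062),("hL",(547,108),.062),("can",(226,80),.122)): print(n,ray("scene",o(*p),z).round(4))
for c in("can0",):
  for d in cut_out("scene",c)if grab_frame("scene") is not None else []:
    m=d["mask"];print(round(d["conf"],2),np.array(np.nonzero(m)).mean(1).round(1),pose("scene",m,.02),pose("scene",m,.12))
E
```

```text
axis top [0.6825 0.1462 0.151 ]
stud [0.6599 0.1998 0.103 ]
BL [0.7963 0.3273 0.1   ]
BR [ 0.8019 -0.0318  0.1   ]
FL [0.6097 0.3221 0.1   ]
hR [0.567  0.0831 0.062 ]
hL [0.5631 0.2056 0.062 ]
can [0.6516 0.0201 0.122 ]
0.77 [187.  221.6] (array([ 0.5203, -0.1642]), np.float64(87.4), array([0.0165, 0.0253])) (array([ 0.595 , -0.1253]), np.float64(87.4), array([0.0151, 0.0232]))
0.71 [164.2 193.1] (array([ 0.4407, -0.3333]), np.float64(45.4), array([0.0135, 0.026 ])) (array([ 0.522 , -0.2804]), np.float64(45.4), array([0.0124, 0.0238]))
0.69 [210. 253.] (array([5.892e-01, 2.000e-04]), np.float64(27.1), array([0.0142, 0.0288])) (array([0.6582, 0.0254]), np.float64(27.1), array([0.013 , 0.0264]))
0.67 [167.4 233.8] (array([ 0.3992, -0.1571]), np.float64(63.2), array([0.0142, 0.0246])) (array([ 0.4839, -0.1188]), np.float64(63.2), array([0.013 , 0.0226]))
0.52 [183.4 181.4] (array([ 0.5581, -0.3322]), np.float64(70.8), array([0.0135, 0.0249])) (array([ 0.6296, -0.2793]), np.float64(70.8), array([0.0124, 0.0229]))
0.19 [213.5 392.4] (array([0.4229, 0.5274]), np.float64(164.2), array([0.0114, 0.0383])) (array([0.5056, 0.5088]), np.float64(164.2), array([0.0104, 0.0351]))
```

>>> {"op": "apply_moves", "data": {"series": [{"turn":[0,0,-6.9]},{"turn":[0,0,-6.9]},{"turn":[0,0,-6.9]},{"turn":[0,0,-6.9]},{"turn":[0,0,-6.9]},{"turn":[0,0,-6.9]},{"turn":[0,0,-6.9]},{"turn":[0,0,-6.9]}]}}

```text
$.series[0]: bad value
```

>>> {"op": "apply_moves", "data": {"series": [{"turn":[0,0,-6.9]},{"turn":[0,0,-6.9]},{"turn":[0,0,-6.9]},{"turn":[0,0,-6.9]},{"turn":[0,0,-6.9]},{"turn":[0,0,-6.9]},{"turn":[0,0,-6.9]},{"turn":[0,0,-6.9]}]}}

```text
$.series[0]: bad value
```

>>> {"op": "apply_moves", "data": {"series": [{"turn":[0,0,-6.9]},{"turn":[0,0,-6.9]},{"turn":[0,0,-6.9]},{"turn":[0,0,-6.9]},{"turn":[0,0,-6.9]},{"turn":[0,0,-6.9]},{"travel":[0,0,0]}]}}

```text
$.series[0]: bad value
```

>>> {"op": "apply_moves", "data": {"series": [{"travel":[-0.0137,0.0322,0]},{"travel":[-0.0137,0.0322,0]},{"travel":[-0.0137,0.0322,0]},{"travel":[-0.0137,0.0322,0]},{"travel":[-0.0137,0.0322,0]},{"travel":[-0.0137,0.0322,0]},{"travel":[-0.0137,0.0322,0]},{"travel":[-0.0137,0.0322,0]}]}}

```text
$.series[0]: bad value
```

>>> {"op": "apply_moves", "data": {"series": [{"travel":[-0.0137,0.0322,0]},{"travel":[-0.0137,0.0322,0]},{"travel":[-0.0137,0.0322,0]},{"travel":[-0.0137,0.0322,0]},{"travel":[-0.0137,0.0322,0]},{"travel":[-0.0137,0.0322,0]},{"travel":[-0.0137,0.0322,0]},{"travel":[-0.0137,0.0322,0]}]}}

```text
$.series[0]: bad value
```

>>> {"op": "apply_moves", "data": {"series": [{"travel":[-0.0137,0.0322,0]},{"travel":[-0.0137,0.0322,0]},{"travel":[-0.0137,0.0322,0]},{"travel":[-0.0137,0.0322,0]},{"travel":[-0.0137,0.0322,0]},{"travel":[-0.0137,0.0322,0]},{"travel":[0,0,0]},{"travel":[0,0,0]}]}}

```text
$.series[0]: bad value
```

>>> {"op": "apply_moves", "data": {"series": [{"travel":[0,0,0],"turn":[0,0,-6.9]},{"travel":[0,0,0],"turn":[0,0,-6.9]},{"travel":[0,0,0],"turn":[0,0,-6.9]},{"travel":[0,0,0],"turn":[0,0,-6.9]},{"travel":[0,0,0],"turn":[0,0,-6.9]},{"travel":[0,0,0],"turn":[0,0,-6.9]},{"travel":[0,0,0],"turn":[0,0,-6.9]},{"travel":[0,0,0],"turn":[0,0,-6.9]}]}}

```text
clock: 1.87
tcp_pos: [0.1267, -0.5095, 0.2387]
tool_rot: [3.142, 0.0, 1.213]
force: [-1.2, -0.0, -0.1]
opening: 0.0882
grip_force: 0.0
```

>>> {"op": "apply_moves", "data": {"series": [{"travel":[0,0,0],"turn":[0,0,-6.9]},{"travel":[0,0,0],"turn":[0,0,-6.9]},{"travel":[0,0,0],"turn":[0,0,-6.9]},{"travel":[0,0,0],"turn":[0,0,-6.9]},{"travel":[0,0,0],"turn":[0,0,-6.9]},{"travel":[0,0,0],"turn":[0,0,-6.9]},{"travel":[0,0,0],"turn":[0,0,-6.9]},{"travel":[0,0,0],"turn":[0,0,-6.9]}]}}

```text
clock: 2.53
tcp_pos: [0.1267, -0.5095, 0.2387]
tool_rot: [-3.142, 0.0, 2.177]
force: [-0.5, 0.7, 0.2]
opening: 0.0883
grip_force: 0.0
```

>>> {"op": "apply_moves", "data": {"series": [{"travel":[0,0,0],"turn":[0,0,-6.9]},{"travel":[0,0,0],"turn":[0,0,-6.9]},{"travel":[0,0,0],"turn":[0,0,-6.9]},{"travel":[0,0,0],"turn":[0,0,-6.9]},{"travel":[0,0,0],"turn":[0,0,-6.9]},{"travel":[0,0,0],"turn":[0,0,-6.9]},{"travel":[0,0,0],"turn":[0,0,0]}]}}

```text
clock: 3.12
tcp_pos: [0.1267, -0.5095, 0.2387]
tool_rot: [3.142, -0.0, 2.892]
force: [-0.4, 0.7, -0.0]
opening: 0.0885
grip_force: 0.0
```

>>> {"op": "apply_moves", "data": {"series": [{"travel":[-0.0137,0.0322,0],"turn":[0,0,0]},{"travel":[-0.0137,0.0322,0],"turn":[0,0,0]},{"travel":[-0.0137,0.0322,0],"turn":[0,0,0]},{"travel":[-0.0137,0.0322,0],"turn":[0,0,0]},{"travel":[-0.0137,0.0322,0],"turn":[0,0,0]},{"travel":[-0.0137,0.0322,0],"turn":[0,0,0]},{"travel":[-0.0137,0.0322,0],"turn":[0,0,0]},{"travel":[-0.0137,0.0322,0],"turn":[0,0,0]}]}}

```text
clock: 3.78
tcp_pos: [0.297, -0.2853, 0.2389]
tool_rot: [-3.141, 0.0, 2.892]
force: [-0.1, -0.2, -0.1]
opening: 0.0879
grip_force: 0.0
```

>>> {"op": "apply_moves", "data": {"series": [{"travel":[-0.0137,0.0322,0],"turn":[0,0,0]},{"travel":[-0.0137,0.0322,0],"turn":[0,0,0]},{"travel":[-0.0137,0.0322,0],"turn":[0,0,0]},{"travel":[-0.0137,0.0322,0],"turn":[0,0,0]},{"travel":[-0.0137,0.0322,0],"turn":[0,0,0]},{"travel":[-0.0137,0.0322,0],"turn":[0,0,0]},{"travel":[-0.0137,0.0322,0],"turn":[0,0,0]},{"travel":[-0.0137,0.0322,0],"turn":[0,0,0]}]}}

```text
clock: 4.45
tcp_pos: [0.4667, -0.0623, 0.2389]
tool_rot: [-3.142, 0.0, 2.892]
force: [0.3, -0.9, 0.1]
opening: 0.0881
grip_force: 0.0
```

>>> {"op": "apply_moves", "data": {"series": [{"travel":[-0.0137,0.0322,0],"turn":[0,0,0]},{"travel":[-0.0137,0.0322,0],"turn":[0,0,0]},{"travel":[-0.0137,0.0322,0],"turn":[0,0,0]},{"travel":[-0.0137,0.0322,0],"turn":[0,0,0]},{"travel":[-0.0137,0.0322,0],"turn":[0,0,0]},{"travel":[0,0,0],"turn":[0,0,0]},{"travel":[0,0,0],"turn":[0,0,0]},{"travel":[0,0,0],"turn":[0,0,0]}]}}

```text
clock: 5.12
tcp_pos: [0.5715, 0.0749, 0.2385]
tool_rot: [-3.141, -0.001, 2.893]
force: [-0.3, 0.4, 0.1]
opening: 0.0884
grip_force: 0.0
```

>>> {"op": "apply_moves", "data": {"series": [{"travel":[-0.015,0.0314,0],"turn":[0,0,0]},{"travel":[-0.015,0.0314,0],"turn":[0,0,0]},{"travel":[-0.0147,0.0314,0],"turn":[0,0,0]},{"travel":[0,0,0],"turn":[0,0,0]},{"travel":[0,0,0],"turn":[0,0,0]},{"travel":[0,0,0.03],"turn":[0,0,0]},{"travel":[0,0,0.03],"turn":[0,0,0]},{"travel":[0,0,0],"turn":[0,0,0]}]}}

```text
clock: 5.78
tcp_pos: [0.6356, 0.1536, 0.1737]
tool_rot: [-3.138, -0.009, 2.891]
force: [0.1, 0.4, 0.1]
opening: 0.0881
grip_force: 0.0
```

```bash
python3 - <<'E'
from h import *
print(observe()["tcp_pos"],observe()["tool_rot"])
f=grab_frame("scene"); cv2.imwrite("pics/crop3.png",cv2.resize(f[170:260,225:355],None,fx=6,fy=6,interpolation=cv2.INTER_CUBIC))
E
```

```text
[0.63558916 0.1535638  0.17371361] [-3.13844061 -0.00881841  2.89105166]
```

View pics/crop3.png

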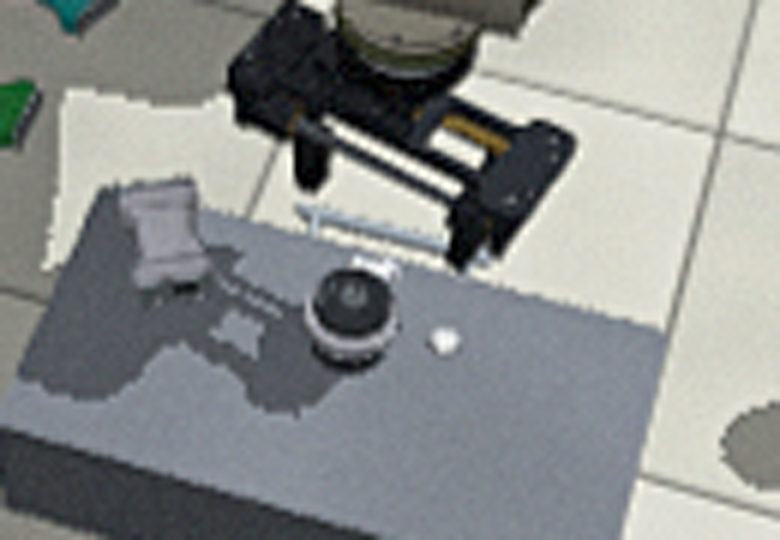

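The fingers straddle the lug in front of the collar: finger tips at (310,185) and (465,262), collar at (352,300), lug and bar near (375,265).

>>> {"op": "apply_moves", "data": {"series": [{"travel":[0,0,0.021],"turn":[0,0,0]},{"travel":[0,0,0.021],"turn":[0,0,0]},{"travel":[0,0,0.02],"turn":[0,0,0]},{"travel":[0,0,0],"turn":[0,0,0]},{"travel":[0,0,0],"turn":[0,0,0]}]}}

```text
clock: 6.25
tcp_pos: [0.6387, 0.1548, 0.1187]
tool_rot: [3.141, 0.001, 2.892]
force: [0.9, 0.3, 0.9]
opening: 0.0879
grip_force: 0.0
```

>>> {"op": "apply_moves", "data": {"series": [{"travel":[0,0,0],"turn":[0,0,0]},{"travel":[0,0,0],"turn":[0,0,0]},{"travel":[0,0,0],"turn":[0,0,0]},{"travel":[0,0,0],"turn":[0,0,0]},{"travel":[0,0,0],"turn":[0,0,0]},{"travel":[0,0,0],"turn":[0,0,0]},{"travel":[0,0,0],"turn":[0,0,0]},{"travel":[0,0,0],"turn":[0,0,0]}], "fingers": 1, "force": 8}}

```text
clock: 6.92
tcp_pos: [0.6383, 0.1556, 0.1167]
tool_rot: [-3.142, -0.0, 2.893]
force: [0.3, -0.5, 0.8]
opening: 0.0369
grip_force: 0.0
```

>>> {"op": "apply_moves", "data": {"series": [{"travel":[0,0,0],"turn":[0,0,0]},{"travel":[0,0,0],"turn":[0,0,0]}]}}

```text
clock: 7.08
tcp_pos: [0.6383, 0.1556, 0.1167]
tool_rot: [-3.142, -0.0, 2.893]
force: [0.4, -0.6, -0.4]
opening: 0.0234
grip_force: 0.0
```

>>> {"op": "apply_moves", "data": {"series": [{"travel":[0,0,0.004],"turn":[0,0,0]},{"travel":[0,0,0],"turn":[0,0,0]},{"travel":[0,0,0],"turn":[0,0,0]},{"travel":[0,0,0],"turn":[0,0,0]},{"travel":[0,0,0],"turn":[0,0,0]}]}}

```text
clock: 7.5
tcp_pos: [0.6381, 0.1558, 0.1122]
tool_rot: [3.142, -0.001, 2.893]
force: [1.3, 1.6, -5.2]
opening: 0.0097
grip_force: 8.0
```

>>> {"op": "apply_moves", "data": {"series": [{"travel":[-0.0001,0.0029,0],"turn":[0,0,4]},{"travel":[-0.0001,0.0029,0],"turn":[0,0,4]},{"travel":[-0.0001,0.0029,0],"turn":[0,0,4]},{"travel":[-0.0001,0.0029,0],"turn":[0,0,4]},{"travel":[-0.0001,0.0029,0],"turn":[0,0,4]},{"travel":[-0.0001,0.0029,0],"turn":[0,0,4]},{"travel":[-0.0001,0.0029,0],"turn":[0,0,4]},{"travel":[0,0,0],"turn":[0,0,0]}]}}

```text
clock: 8.17
tcp_pos: [0.6473, 0.1738, 0.1121]
tool_rot: [-3.14, -0.002, 2.403]
force: [-1.5, 2.7, -4.0]
opening: 0.0098
grip_force: 8.0
```

>>> {"op": "apply_moves", "data": {"series": [{"travel":[-0.0001,0.0029,0],"turn":[0,0,4]},{"travel":[-0.0001,0.0029,0],"turn":[0,0,4]},{"travel":[-0.0001,0.0029,0],"turn":[0,0,4]},{"travel":[-0.0001,0.0029,0],"turn":[0,0,4]},{"travel":[-0.0001,0.0029,0],"turn":[0,0,4]},{"travel":[-0.0001,0.0029,0],"turn":[0,0,4]},{"travel":[-0.0001,0.0029,0],"turn":[0,0,4]},{"travel":[0,0,0],"turn":[0,0,0]}]}}

```text
clock: 8.83
tcp_pos: [0.664, 0.1852, 0.1121]
tool_rot: [-3.14, -0.002, 1.915]
force: [-1.9, 4.5, -3.5]
opening: 0.0099
grip_force: 8.0
```

>>> {"op": "apply_moves", "data": {"series": [{"travel":[0,0,0],"turn":[0,0,0]},{"travel":[0,0,0],"turn":[0,0,0]},{"travel":[0,0,0],"turn":[0,0,0]},{"travel":[0,0,0],"turn":[0,0,0]}]}}

```text
clock: 9.17
tcp_pos: [0.664, 0.1852, 0.1122]
tool_rot: [-3.141, -0.002, 1.919]
force: [-0.2, 5.7, -4.3]
opening: 0.0098
grip_force: 8.0
```

>>> {"op": "apply_moves", "data": {"series": [{"travel":[0,0,0],"turn":[0,0,0]},{"travel":[0,0,0],"turn":[0,0,0]},{"travel":[0,0,0],"turn":[0,0,0]},{"travel":[0,0,0],"turn":[0,0,0]},{"travel":[0,0,0],"turn":[0,0,0]}], "fingers": 0.5}}

```text
clock: 9.58
tcp_pos: [0.6647, 0.1842, 0.113]
tool_rot: [3.141, 0.0, 1.916]
force: [0.7, 0.3, -1.1]
opening: 0.0411
grip_force: 0.0
```

>>> {"op": "apply_moves", "data": {"series": [{"travel":[0,0,-0.03],"turn":[0,0,0]},{"travel":[0,0,-0.03],"turn":[0,0,0]},{"travel":[0,0,-0.03],"turn":[0,0,0]},{"travel":[0,0,0],"turn":[0,0,0]},{"travel":[0,0,0],"turn":[0,0,0]}]}}

```text
clock: 10.0
tcp_pos: [0.6651, 0.1844, 0.2045]
tool_rot: [3.138, 0.001, 1.916]
force: [-0.5, 0.3, -0.4]
opening: 0.044
grip_force: 0.0
```

>>> {"op": "apply_moves", "data": {"series": [{"travel":[0,0,0],"turn":[0,0,-7]},{"travel":[0,0,0],"turn":[0,0,-7]},{"travel":[0,0,0],"turn":[0,0,-7]},{"travel":[0,0,0],"turn":[0,0,-7]},{"travel":[0,0,0],"turn":[0,0,-7]},{"travel":[0,0,0],"turn":[0,0,-7]},{"travel":[0,0,0],"turn":[0,0,-7]},{"travel":[0,0,0],"turn":[0,0,-7]}], "fingers": 1}}

```text
clock: 10.67
tcp_pos: [0.6641, 0.1843, 0.2009]
tool_rot: [-3.141, -0.003, 2.899]
force: [0.1, -0.4, -0.4]
opening: 0.0004
grip_force: 0.0
```

>>> {"op": "apply_moves", "data": {"series": [{"travel":[0,0,0],"turn":[0,0,-7]},{"travel":[0,0,0],"turn":[0,0,-7]},{"travel":[0,0,0],"turn":[0,0,0]},{"travel":[0.0205,-0.0098,0],"turn":[0,0,0]},{"travel":[0.0205,-0.0098,0],"turn":[0,0,0]},{"travel":[0.0205,-0.0098,0],"turn":[0,0,0]},{"travel":[0.0205,-0.0098,0],"turn":[0,0,0]},{"travel":[0,0,0],"turn":[0,0,0]}]}}

```text
clock: 11.33
tcp_pos: [0.5794, 0.1446, 0.202]
tool_rot: [-3.141, -0.003, 3.133]
force: [-0.5, -0.4, 0.3]
opening: 0.0005
grip_force: 0.0
```

```bash
python3 - <<'E'
from h import *
s=observe();print(s["tcp_pos"],s["tool_rot"],s["opening"])
f=grab_frame("scene"); cv2.imwrite("pics/crop4.png",cv2.resize(f[165:255,215:345],None,fx=6,fy=6,interpolation=cv2.INTER_CUBIC))
E
```

```text
[0.57943474 0.14460113 0.20196322] [-3.14109824 -0.00333931  3.13295354] 0.0005044807389343442
```

View pics/crop4.png

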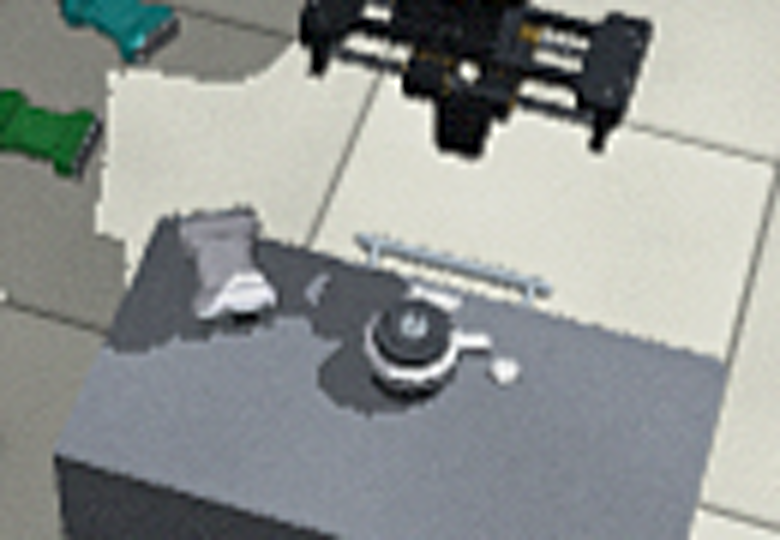

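The lug at (478,342) points at the stud (504,368). The handle lies at (452,262), in front of the shut fingers.

>>> {"op": "apply_moves", "data": {"series": [{"travel":[-0.0055,0,0.03],"turn":[0,0,0]},{"travel":[0,0,0.03],"turn":[0,0,0]},{"travel":[0,0,0.02],"turn":[0,0,0]},{"travel":[0,0,0.02],"turn":[0,0,0]},{"travel":[0,0,0],"turn":[0,0,0]},{"travel":[0,0,0],"turn":[0,0,0]},{"travel":[0,0,0.005],"turn":[0,0,0]},{"travel":[0,0,0],"turn":[0,0,0]}]}}

```text
clock: 12.05
tcp_pos: [0.5884, 0.1457, 0.0982]
tool_rot: [3.142, 0.001, 3.137]
force: [0.5, 0.6, -0.0]
opening: 0.0004
grip_force: 0.0
```

>>> {"op": "apply_moves", "data": {"series": [{"travel":[0,0,0.015],"turn":[0,0,0]},{"travel":[0,0,0.015],"turn":[0,0,0]},{"travel":[0,0,0.015],"turn":[0,0,0]},{"travel":[0,0,0],"turn":[0,0,0]},{"travel":[0,0,0],"turn":[0,0,0]}]}}

```text
clock: 12.47
tcp_pos: [0.5872, 0.1457, 0.0526]
tool_rot: [-3.141, -0.002, 3.137]
force: [-4.9, -0.7, -3.2]
opening: 0.0005
grip_force: 2.4
```

>>> {"op": "apply_moves", "data": {"series": [{"travel":[0.008,0,0.002],"turn":[0,0,0]},{"travel":[0.012,0,0],"turn":[0,0,0]},{"travel":[0.012,0,0],"turn":[0,0,0]},{"travel":[0.012,0,0],"turn":[0,0,0]},{"travel":[0.012,0,0],"turn":[0,0,0]},{"travel":[0.012,0,0],"turn":[0,0,0]},{"travel":[0.012,0,0],"turn":[0,0,0]},{"travel":[0,0,0],"turn":[0,0,0]}]}}

```text
clock: 13.13
tcp_pos: [0.5075, 0.146, 0.0521]
tool_rot: [3.141, 0.002, 3.138]
force: [-0.8, 0.1, 0.1]
opening: 0.0002
grip_force: 0.0
```

>>> {"op": "apply_moves", "data": {"series": [{"travel":[0.012,0,0],"turn":[0,0,0]},{"travel":[0.012,0,0],"turn":[0,0,0]},{"travel":[0.012,0,0],"turn":[0,0,0]},{"travel":[0.009,0,0],"turn":[0,0,0]},{"travel":[0.006,0,0],"turn":[0,0,0]},{"travel":[0.004,0,0],"turn":[0,0,0]},{"travel":[0,0,0],"turn":[0,0,0]},{"travel":[0,0,0],"turn":[0,0,0]}]}}

```text
clock: 13.8
tcp_pos: [0.4534, 0.1462, 0.051]
tool_rot: [3.141, 0.001, 3.137]
force: [-0.1, 0.7, 0.1]
opening: 0.0004
grip_force: 0.0
```

>>> {"op": "apply_moves", "data": {"series": [{"travel":[-0.003,0,0],"turn":[0,0,0]},{"travel":[0,0,-0.03],"turn":[0,0,0]},{"travel":[0,0,-0.04],"turn":[0,0,0]},{"travel":[0,0,-0.04],"turn":[0,0,0]},{"travel":[0,0,-0.04],"turn":[0,0,0]},{"travel":[0,0,0],"turn":[0,0,0]},{"travel":[0,0,0],"turn":[0,0,0]}], "fingers": 0.2}}

```text
clock: 14.38
tcp_pos: [0.457, 0.1462, 0.2024]
tool_rot: [3.141, 0.004, 3.137]
force: [-0.1, 0.3, -1.1]
opening: 0.0445
grip_force: 0.0
```

```bash
python3 - <<'E'
from h import *
s=observe();print(s["tcp_pos"],s["tool_rot"],s["opening"])
f=grab_frame("scene"); cv2.imwrite("pics/crop5.png",cv2.resize(f[135:255,165:335],None,fx=4.7,fy=4.7,interpolation=cv2.INTER_CUBIC))
for c in("top","scene"):
  grab_frame(c)
  for d in cut_out(c,"can0"):
    m=d["mask"];print(c,round(d["conf"],2),np.array(np.nonzero(m)).mean(1).round(1),pose(c,m,.018),pose(c,m,.12))
  for d in recognise(c,"unit_drawer0_handle")[:2]: print(d["point"],d["conf"])
E
```

```text
[0.45701835 0.14617184 0.2023752 ] [3.14127822 0.004199   3.13748251] 0.04449775639231528
top 0.76 [226.5 353. ] (array([ 0.4351, -0.3404]), np.float64(49.0), array([0.0124, 0.0243])) (array([ 0.4314, -0.3195]), np.float64(49.0), array([0.0116, 0.0229]))
top 0.76 [238.8 303.4] (array([ 0.3922, -0.1583]), np.float64(71.3), array([0.0126, 0.0231])) (array([ 0.391 , -0.1479]), np.float64(71.3), array([0.0118, 0.0218]))
top 0.71 [162.8 253.6] (array([0.6727, 0.0206]), np.float64(28.2), array([0.0139, 0.0256])) (array([0.6553, 0.0206]), np.float64(28.2), array([0.0131, 0.0241]))
top 0.56 [204.6 306.6] (array([ 0.5166, -0.1723]), np.float64(90.8), array([0.0134, 0.0238])) (array([ 0.5082, -0.1612]), np.float64(90.8), array([0.0127, 0.0225]))
top 0.54 [194.9 351.8] (array([ 0.5513, -0.3393]), np.float64(76.1), array([0.0125, 0.024 ])) (array([ 0.5409, -0.3185]), np.float64(76.1), array([0.0117, 0.0227]))
[0.5668, 0.1244, 0.0252] 0.8
scene 0.65 [163.9 192.5] (array([ 0.4385, -0.3377]), np.float64(50.1), array([0.0126, 0.0256])) (array([ 0.5214, -0.2835]), np.float64(50.1), array([0.0116, 0.0235]))
scene 0.64 [168.3 234.8] (array([ 0.4011, -0.1514]), np.float64(68.1), array([0.0138, 0.0242])) (array([ 0.4872, -0.1129]), np.float64(68.1), array([0.0127, 0.0221]))
scene 0.57 [209.9 252.7] (array([ 0.5876, -0.0019]), np.float64(27.3), array([0.0152, 0.0292])) (array([0.6579, 0.024 ]), np.float64(27.3), array([0.0139, 0.0268]))
scene 0.56 [183.  180.7] (array([ 0.5553, -0.3371]), np.float64(74.4), array([0.015 , 0.0271])) (array([ 0.6284, -0.2828]), np.float64(74.4), array([0.0138, 0.0248]))
scene 0.48 [187.  221.2] (array([ 0.5193, -0.1665]), np.float64(85.0), array([0.0156, 0.0254])) (array([ 0.5954, -0.1267]), np.float64(85.0), array([0.0143, 0.0232]))
[0.4937, 0.1514, 0.0378] 0.97
```

View pics/crop5.png

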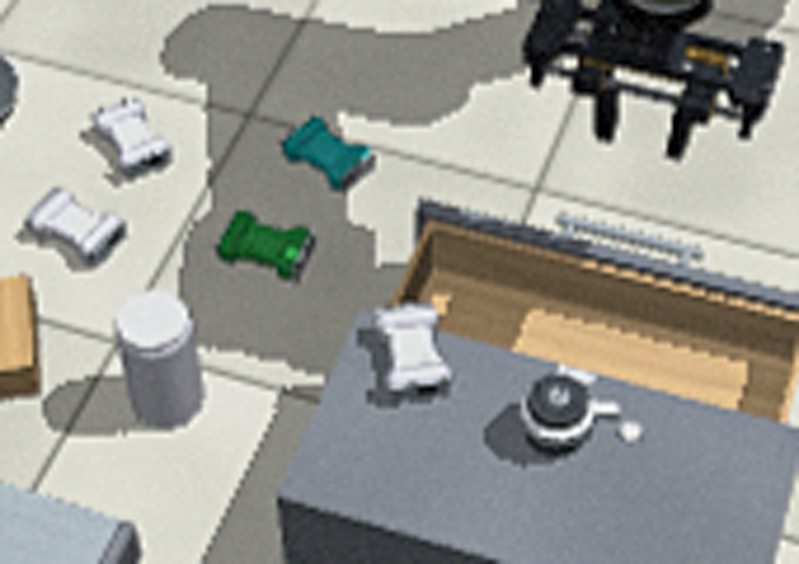

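The drawer is open, with the tray visible at (620,320) in the crop and the lug still at the stud. Can4 sits on the unit at (412,348), and the two bench cans are at (132,138) and (75,222).

>>> {"op": "apply_moves", "data": {"series": [{"travel":[-0.033,-0.0208,0],"turn":[0,0,0]},{"travel":[-0.033,-0.0208,0],"turn":[0,0,0]},{"travel":[-0.033,-0.0208,0],"turn":[0,0,0]},{"travel":[-0.033,-0.0208,0],"turn":[0,0,0]},{"travel":[-0.033,-0.0208,0],"turn":[0,0,0]},{"travel":[-0.033,-0.0208,0],"turn":[0,0,0]},{"travel":[0,0,0],"turn":[0,0,0]}]}}

```text
clock: 15.32
tcp_pos: [0.6568, 0.0163, 0.1978]
tool_rot: [-3.141, -0.001, 3.134]
force: [-1.2, -0.4, -0.7]
opening: 0.0704
grip_force: 0.0
```

>>> {"op": "apply_moves", "data": {"series": [{"travel":[0,0,0],"turn":[0,0,-5.9]},{"travel":[0,0,0],"turn":[0,0,-5.9]},{"travel":[0,0,0],"turn":[0,0,-5.9]},{"travel":[0,0,0],"turn":[0,0,-5.9]},{"travel":[0,0,0],"turn":[0,0,-5.9]},{"travel":[0,0,0],"turn":[0,0,0]},{"travel":[0,0,0],"turn":[0,0,0]}]}}

```text
clock: 15.9
tcp_pos: [0.6532, 0.0207, 0.2002]
tool_rot: [3.141, -0.001, -2.634]
force: [-0.4, -0.8, 0.1]
opening: 0.0703
grip_force: 0.0
```

>>> {"op": "apply_moves", "data": {"series": [{"travel":[0,0,0.03],"turn":[0,0,0]},{"travel":[0,0,0.02],"turn":[0,0,0]},{"travel":[0,0,0],"turn":[0,0,0]},{"travel":[0,0,0],"turn":[0,0,0]},{"travel":[0,0,0],"turn":[0,0,0]}]}}

```text
clock: 16.32
tcp_pos: [0.6539, 0.0205, 0.1522]
tool_rot: [-3.14, 0.002, -2.632]
force: [0.3, 0.1, 1.1]
opening: 0.0704
grip_force: 0.0
```

>>> {"op": "apply_moves", "data": {"series": [{"travel":[0,0,0.025],"turn":[0,0,0]},{"travel":[0,0,0.02],"turn":[0,0,0]},{"travel":[0,0,0],"turn":[0,0,0]},{"travel":[0,0,0],"turn":[0,0,0]},{"travel":[0,0,0],"turn":[0,0,0]}]}}

```text
clock: 16.73
tcp_pos: [0.6543, 0.0204, 0.108]
tool_rot: [-3.14, 0.003, -2.631]
force: [1.1, 0.0, -0.3]
opening: 0.0705
grip_force: 0.0
```

>>> {"op": "apply_moves", "data": {"series": [{"travel":[0,0,0],"turn":[0,0,0]},{"travel":[0,0,0],"turn":[0,0,0]},{"travel":[0,0,0],"turn":[0,0,0]},{"travel":[0,0,0],"turn":[0,0,0]},{"travel":[0,0,0],"turn":[0,0,0]},{"travel":[0,0,0],"turn":[0,0,0]}], "fingers": 1, "force": 20}}

```text
clock: 17.23
tcp_pos: [0.6534, 0.0205, 0.1059]
tool_rot: [-3.142, 0.0, -2.631]
force: [-0.4, 0.3, 0.8]
opening: 0.0361
grip_force: 20.0
```

>>> {"op": "apply_moves", "data": {"series": [{"travel":[0,0,0],"turn":[0,0,0]},{"travel":[0,0,-0.01],"turn":[0,0,0]},{"travel":[0,0,-0.025],"turn":[0,0,0]},{"travel":[0,0,-0.025],"turn":[0,0,0]},{"travel":[0,0,0],"turn":[0,0,0]},{"travel":[0,0,0],"turn":[0,0,0]}]}}

```text
clock: 17.73
tcp_pos: [0.6539, 0.0204, 0.1675]
tool_rot: [-3.14, 0.002, -2.631]
force: [0.2, 0.2, -1.6]
opening: 0.0361
grip_force: 20.0
```

>>> {"op": "apply_moves", "data": {"series": [{"travel":[0,0,0],"turn":[0,0,5.9]},{"travel":[0,0,0],"turn":[0,0,5.9]},{"travel":[0,0,0],"turn":[0,0,5.9]},{"travel":[0,0,0],"turn":[0,0,5.9]},{"travel":[0,0,0],"turn":[0,0,5.9]},{"travel":[0,0,0],"turn":[0,0,0]}]}}

```text
clock: 18.23
tcp_pos: [0.6529, 0.0206, 0.1647]
tool_rot: [3.141, -0.002, 3.134]
force: [-0.2, 0.0, -1.0]
opening: 0.0359
grip_force: 20.0
```

>>> {"op": "apply_moves", "data": {"series": [{"travel":[0.0295,0.0075,0],"turn":[0,0,0]},{"travel":[0.0295,0.0075,0],"turn":[0,0,0]},{"travel":[0.0295,0.0075,0],"turn":[0,0,0]},{"travel":[0.0295,0.0075,0],"turn":[0,0,0]},{"travel":[0,0,0],"turn":[0,0,0]},{"travel":[0,0,0],"turn":[0,0,0]},{"travel":[0,0,0.03],"turn":[0,0,0]}]}}

```text
clock: 18.82
tcp_pos: [0.5387, 0.0506, 0.1399]
tool_rot: [-3.14, 0.01, 3.14]
force: [0.5, 0.1, -0.8]
opening: 0.0359
grip_force: 20.0
```

>>> {"op": "apply_moves", "data": {"series": [{"travel":[0,0,0.03],"turn":[0,0,0]},{"travel":[0,0,0.03],"turn":[0,0,0]},{"travel":[0,0,0.025],"turn":[0,0,0]},{"travel":[0,0,0.015],"turn":[0,0,0]},{"travel":[0,0,0],"turn":[0,0,0]},{"travel":[0,0,0],"turn":[0,0,0]},{"travel":[0,0,0],"turn":[0,0,0]}]}}

```text
clock: 19.4
tcp_pos: [0.5366, 0.0507, 0.0367]
tool_rot: [-3.141, 0.002, 3.138]
force: [-0.2, 0.4, 0.2]
opening: 0.0356
grip_force: 20.0
```

>>> {"op": "apply_moves", "data": {"series": [{"travel":[0,0,0.007],"turn":[0,0,0]},{"travel":[0,0,0],"turn":[0,0,0]},{"travel":[0,0,0],"turn":[0,0,0]}]}}

```text
clock: 19.65
tcp_pos: [0.5356, 0.051, 0.0289]
tool_rot: [-3.142, 0.0, 3.138]
force: [0.0, 0.4, -0.3]
opening: 0.0357
grip_force: 20.0
```

>>> {"op": "apply_moves", "data": {"series": [{"travel":[0,0,0],"turn":[0,0,0]},{"travel":[0,0,0],"turn":[0,0,0]},{"travel":[0,0,0],"turn":[0,0,0]},{"travel":[0,0,-0.03],"turn":[0,0,0]},{"travel":[0,0,-0.04],"turn":[0,0,0]},{"travel":[0,0,-0.04],"turn":[0,0,0]},{"travel":[0,0,0],"turn":[0,0,0]},{"travel":[0,0,0],"turn":[0,0,0]}], "fingers": 0.4}}

```text
clock: 20.32
tcp_pos: [0.5364, 0.0509, 0.1407]
tool_rot: [-3.141, 0.004, 3.138]
force: [-0.2, 1.6, -0.6]
opening: 0.0528
grip_force: 0.0
```

>>> {"op": "apply_moves", "data": {"series": [{"travel":[-0.0016,-0.039,0],"turn":[0,0,0]},{"travel":[-0.0016,-0.039,0],"turn":[0,0,0]},{"travel":[-0.0016,-0.039,0],"turn":[0,0,0]},{"travel":[-0.0016,-0.039,0],"turn":[0,0,0]},{"travel":[-0.0016,-0.039,0],"turn":[0,0,0]},{"travel":[-0.0016,-0.039,0],"turn":[0,0,0]},{"travel":[-0.0016,-0.039,0],"turn":[0,0,0]},{"travel":[-0.0016,-0.039,0],"turn":[0,0,0]}], "fingers": 0.2}}

```text
clock: 20.98
tcp_pos: [0.5462, -0.2627, 0.137]
tool_rot: [3.14, -0.002, 3.137]
force: [-0.3, 0.9, -0.1]
opening: 0.0701
grip_force: 0.0
```

>>> {"op": "apply_moves", "data": {"series": [{"travel":[-0.0016,-0.039,0],"turn":[0,0,6.9]},{"travel":[0,0,0],"turn":[0,0,6.9]},{"travel":[0,0,0],"turn":[0,0,6.9]},{"travel":[0,0,0],"turn":[0,0,6.9]},{"travel":[0,0,0],"turn":[0,0,6.9]},{"travel":[0,0,0],"turn":[0,0,6.9]},{"travel":[0,0,0],"turn":[0,0,6.9]},{"travel":[0,0,0],"turn":[0,0,6.9]}]}}

```text
clock: 21.65
tcp_pos: [0.548, -0.2997, 0.1368]
tool_rot: [-3.141, -0.003, 2.168]
force: [0.8, -0.5, -0.2]
opening: 0.0706
grip_force: 0.0
```

>>> {"op": "apply_moves", "data": {"series": [{"travel":[0,0,0],"turn":[0,0,6.9]},{"travel":[0,0,0],"turn":[0,0,6.9]},{"travel":[0,0,0],"turn":[0,0,6.9]},{"travel":[0,0,0],"turn":[0,0,6.9]},{"travel":[0,0,0],"turn":[0,0,6.9]},{"travel":[0,0,0],"turn":[0,0,6.9]},{"travel":[0,0,0],"turn":[0,0,6.9]},{"travel":[0,0,0],"turn":[0,0,0]}]}}

```text
clock: 22.32
tcp_pos: [0.548, -0.2997, 0.1369]
tool_rot: [-3.139, -0.001, 1.327]
force: [-0.2, 0.3, -0.4]
opening: 0.0705
grip_force: 0.0
```

```bash
python3 - <<'E'
from h import *
s=observe();print(s["tcp_pos"],s["tool_rot"],s["opening"])
f=grab_frame("scene"); cv2.imwrite("pics/crop6.png",cv2.resize(f[125:265,150:345],None,fx=4.1,fy=4.1,interpolation=cv2.INTER_CUBIC))
for c in("scene",):
  for d in cut_out(c,"can0"):
    m=d["mask"];print(c,round(d["conf"],2),np.array(np.nonzero(m)).mean(1).round(1),pose(c,m,.018))
E
```

```text
[ 0.54800099 -0.29970266  0.13694468] [-3.13915424e+00 -1.21049885e-03  1.32678365e+00] 0.07050493303045373
scene 0.68 [186.9 221.1] (array([ 0.5188, -0.1673]), np.float64(88.8), array([0.0151, 0.0252]))
scene 0.64 [183.1 181.6] (array([ 0.5548, -0.3332]), np.float64(74.1), array([0.0153, 0.0267]))Traceback (most recent call last):
  File "<stdin>", line 6, in <module>
  File "h.py", line 10, in pose
    ys,xs=np.nonzero(mask);P=np.array([ray(c,(x,y),z)[:2] for x,y in zip(xs,ys)])
                                       ~~~^^^^^^^^^^^
  File "h.py", line 5, in ray
    i=camera_info(c);d=R.from_euler('xyz',i["orientation"]).as_matrix()@np.linalg.inv(i["K"])@np.array([px[0],px[1],1.])
ValueError: time passes only in moves, steps and waits
```

View pics/crop6.png

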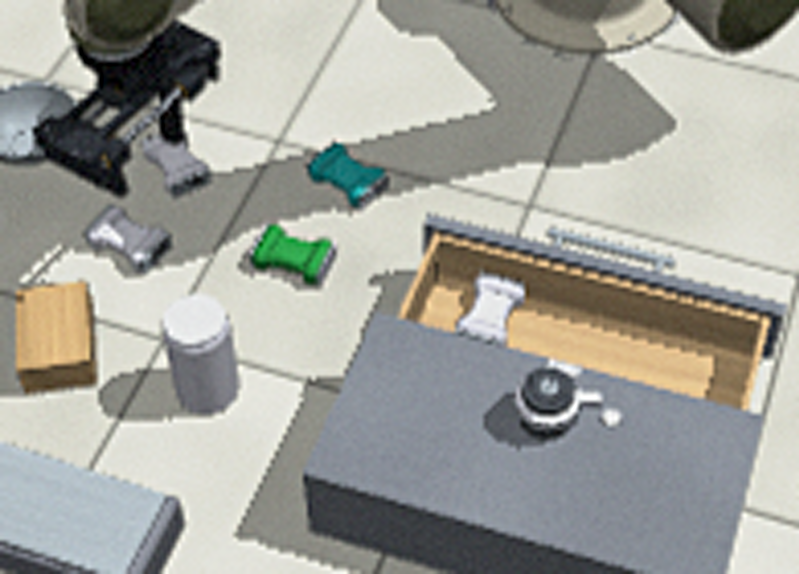

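The first can lies in the tray at (492,308). Bench cans are at (127,240), can A, unmoved, and (178,165).

```bash
python3 - <<'E'
s=open('h.py').read()
s=s.replace("from bench import *","from bench import *\nimport functools\ncamera_info=functools.lru_cache(None)(camera_info)",1)
open('h.py','w').write(s)
E
```

>>> {"op": "apply_moves", "data": {"series": [{"travel":[-0.018,0.0065,0],"turn":[0,0,0]},{"travel":[-0.018,0.0065,0],"turn":[0,0,0]},{"travel":[0,0,0.03],"turn":[0,0,0]},{"travel":[0,0,0.03],"turn":[0,0,0]},{"travel":[0,0,0.03],"turn":[0,0,0]},{"travel":[0,0,0],"turn":[0,0,0]},{"travel":[0,0,0],"turn":[0,0,0]},{"travel":[0,0,0],"turn":[0,0,0]}]}}

```text
clock: 23.08
tcp_pos: [0.5532, -0.3386, 0.0504]
tool_rot: [3.14, 0.001, 1.333]
force: [0.6, -1.0, -0.2]
opening: 0.0704
grip_force: 0.0
```

Down 45 mm and grip.

>>> {"op": "apply_moves", "data": {"series": [{"travel":[0,0,0.025],"turn":[0,0,0]},{"travel":[0,0,0.018],"turn":[0,0,0]},{"travel":[0,0,0],"turn":[0,0,0]},{"travel":[0,0,0],"turn":[0,0,0]},{"travel":[0,0,0],"turn":[0,0,0]}]}}

```text
clock: 23.5
tcp_pos: [0.5535, -0.3389, 0.0081]
tool_rot: [3.139, 0.002, 1.332]
force: [0.3, 0.3, 0.4]
opening: 0.0707
grip_force: 0.0
```

>>> {"op": "apply_moves", "data": {"series": [{"travel":[0,0,0],"turn":[0,0,0]},{"travel":[0,0,0],"turn":[0,0,0]},{"travel":[0,0,0],"turn":[0,0,0]},{"travel":[0,0,0],"turn":[0,0,0]},{"travel":[0,0,0],"turn":[0,0,0]},{"travel":[0,0,0],"turn":[0,0,0]},{"travel":[0,0,0],"turn":[0,0,0]}], "fingers": 1, "force": 20}}

```text
clock: 24.08
tcp_pos: [0.5526, -0.3381, 0.0059]
tool_rot: [3.142, 0.0, 1.331]
force: [0.4, 0.3, 0.8]
opening: 0.0362
grip_force: 20.0
```

>>> {"op": "apply_moves", "data": {"series": [{"travel":[0,0,-0.01],"turn":[0,0,0]},{"travel":[0,0,-0.035],"turn":[0,0,0]},{"travel":[0,0,-0.04],"turn":[0,0,0]},{"travel":[0,0,-0.04],"turn":[0,0,0]},{"travel":[0,0,-0.03],"turn":[0,0,0]},{"travel":[0,0,0],"turn":[0,0,0]},{"travel":[0,0,0],"turn":[0,0,0]}]}}

```text
clock: 24.67
tcp_pos: [0.553, -0.3385, 0.1629]
tool_rot: [3.138, 0.002, 1.331]
force: [0.0, -0.2, -0.9]
opening: 0.0355
grip_force: 20.0
```

>>> {"op": "apply_moves", "data": {"series": [{"travel":[0,0,0],"turn":[0,0,6.95]},{"travel":[0,0,0],"turn":[0,0,6.95]},{"travel":[0,0,0],"turn":[0,0,6.95]},{"travel":[0,0,0],"turn":[0,0,6.95]},{"travel":[0,0,0],"turn":[0,0,6.95]},{"travel":[0,0,0],"turn":[0,0,6.95]},{"travel":[0,0,0],"turn":[0,0,6.95]},{"travel":[0,0,0],"turn":[0,0,6.95]}]}}

```text
clock: 25.33
tcp_pos: [0.552, -0.3377, 0.159]
tool_rot: [-3.139, 0.001, 0.355]
force: [-0.3, 0.6, 0.0]
opening: 0.0355
grip_force: 20.0
```

>>> {"op": "apply_moves", "data": {"series": [{"travel":[0,0,0],"turn":[0,0,6.95]},{"travel":[0,0,0],"turn":[0,0,6.95]},{"travel":[0,0,0],"turn":[0,0,6.95]},{"travel":[0,0,0],"turn":[0,0,0]},{"travel":[-0.0013,-0.037,0],"turn":[0,0,0]},{"travel":[-0.0013,-0.037,0],"turn":[0,0,0]},{"travel":[-0.0013,-0.037,0],"turn":[0,0,0]},{"travel":[-0.0013,-0.037,0],"turn":[0,0,0]}]}}

```text
clock: 26.0
tcp_pos: [0.547, -0.1883, 0.1597]
tool_rot: [-3.14, 0.002, 0.001]
force: [0.2, -0.0, -0.2]
opening: 0.0357
grip_force: 20.0
```

>>> {"op": "apply_moves", "data": {"series": [{"travel":[-0.0013,-0.037,0],"turn":[0,0,0]},{"travel":[-0.0013,-0.037,0],"turn":[0,0,0]},{"travel":[-0.0013,-0.037,0],"turn":[0,0,0]},{"travel":[-0.0013,-0.037,0],"turn":[0,0,0]},{"travel":[-0.0013,-0.037,0],"turn":[0,0,0]},{"travel":[-0.0013,-0.037,0],"turn":[0,0,0]},{"travel":[-0.0013,-0.037,0],"turn":[0,0,0]},{"travel":[0,0,0],"turn":[0,0,0]}]}}

```text
clock: 26.67
tcp_pos: [0.5383, 0.0743, 0.16]
tool_rot: [-3.14, 0.002, 0.006]
force: [0.1, 0.2, 0.1]
opening: 0.0354
grip_force: 20.0
```

>>> {"op": "apply_moves", "data": {"series": [{"travel":[0,0,0],"turn":[0,0,0]},{"travel":[0,0,0],"turn":[0,0,0]}]}}

```text
clock: 26.83
tcp_pos: [0.5393, 0.0685, 0.1602]
tool_rot: [3.141, 0.001, -0.001]
force: [-0.4, -0.5, -0.6]
opening: 0.0358
grip_force: 20.0
```

>>> {"op": "apply_moves", "data": {"series": [{"travel":[-0.0015,-0.038,0],"turn":[0,0,0]},{"travel":[-0.0015,-0.038,0],"turn":[0,0,0]},{"travel":[0,0,0],"turn":[0,0,0]},{"travel":[0,0,0],"turn":[0,0,0]},{"travel":[0,0,0.035],"turn":[0,0,0]},{"travel":[0,0,0.035],"turn":[0,0,0]},{"travel":[0,0,0.03],"turn":[0,0,0]},{"travel":[0,0,0],"turn":[0,0,0]}]}}

```text
clock: 27.5
tcp_pos: [0.534, 0.1426, 0.0554]
tool_rot: [3.141, 0.01, -0.005]
force: [-1.6, -0.7, -1.0]
opening: 0.0358
grip_force: 20.0
```

>>> {"op": "apply_moves", "data": {"series": [{"travel":[0,0,0.02],"turn":[0,0,0]},{"travel":[0,0,0.01],"turn":[0,0,0]},{"travel":[0,0,0],"turn":[0,0,0]},{"travel":[0,0,0],"turn":[0,0,0]},{"travel":[0,0,0],"turn":[0,0,0]}]}}

```text
clock: 27.92
tcp_pos: [0.5376, 0.1446, 0.0321]
tool_rot: [-3.142, -0.002, -0.003]
force: [-0.3, 0.5, -0.4]
opening: 0.0355
grip_force: 20.0
```

>>> {"op": "apply_moves", "data": {"series": [{"travel":[0,0,0],"turn":[0,0,0]},{"travel":[0,0,0],"turn":[0,0,0]},{"travel":[0,0,0],"turn":[0,0,0]},{"travel":[0,0,-0.03],"turn":[0,0,0]},{"travel":[0,0,-0.04],"turn":[0,0,0]},{"travel":[0,0,-0.04],"turn":[0,0,0]},{"travel":[0,0,0],"turn":[0,0,0]},{"travel":[0,0,0],"turn":[0,0,0]}], "fingers": 0.4}}

```text
clock: 28.58
tcp_pos: [0.5377, 0.1451, 0.1429]
tool_rot: [-3.141, -0.005, -0.003]
force: [-0.5, -0.6, -0.7]
opening: 0.0526
grip_force: 0.0
```

>>> {"op": "apply_moves", "data": {"series": [{"travel":[-0.007,0.036,0],"turn":[0,0,0]},{"travel":[-0.007,0.036,0],"turn":[0,0,0]},{"travel":[-0.007,0.036,0],"turn":[0,0,0]},{"travel":[-0.007,0.036,0],"turn":[0,0,0]},{"travel":[-0.007,0.036,0],"turn":[0,0,0]},{"travel":[-0.007,0.036,0],"turn":[0,0,0]},{"travel":[-0.007,0.036,0],"turn":[0,0,0]},{"travel":[-0.007,0.036,0],"turn":[0,0,0]}], "fingers": 0.2}}

```text
clock: 29.25
tcp_pos: [0.4786, -0.1442, 0.1394]
tool_rot: [-3.14, 0.002, -0.003]
force: [1.0, -0.2, 0.2]
opening: 0.0708
grip_force: 0.0
```

>>> {"op": "apply_moves", "data": {"series": [{"travel":[-0.007,0.036,0],"turn":[0,0,0]},{"travel":[0,0,0],"turn":[0,0,0]},{"travel":[0,0,0],"turn":[0,0,0]}]}}

```text
clock: 29.5
tcp_pos: [0.4719, -0.1798, 0.1394]
tool_rot: [-3.14, 0.002, -0.006]
force: [0.1, 0.2, -0.1]
opening: 0.0702
grip_force: 0.0
```

```bash
python3 - <<'E'
from h import *
s=observe();print(s["tcp_pos"],s["tool_rot"],s["opening"])
for c in("scene","top"):
  f=grab_frame(c); cv2.imwrite(f"pics/{c}7.png",cv2.resize(f,(800,600)))
  for d in cut_out(c,"can0"):
    m=d["mask"];print(c,round(d["conf"],2),np.array(np.nonzero(m)).mean(1).round(1),pose(c,m,.018),pose(c,m,.04)[0])
E
```

```text
[ 0.47187425 -0.17979823  0.13942297] [-3.14014394e+00  1.99869140e-03 -6.15788392e-03] 0.07018938942263556
scene 0.67 [206.4 292.1] (array([0.5187, 0.1422]), np.float64(2.7), array([0.014 , 0.0241])) [0.5351 0.1452]
scene 0.59 [164.8 192.9] (array([ 0.4428, -0.3336]), np.float64(47.0), array([0.0126, 0.027 ])) [ 0.4606 -0.322 ]
scene 0.59 [230.1 284.3] (array([0.6334, 0.1433]), np.float64(146.8), array([0.1082, 0.1125])) [0.6477 0.1463]
scene 0.58 [186.9 220.7] (array([ 0.5195, -0.1686]), np.float64(89.9), array([0.0138, 0.024 ])) [ 0.5359 -0.16  ]
scene 0.47 [200. 270.] (array([0.5173, 0.0482]), np.float64(0.4), array([0.0135, 0.0239])) [0.5338 0.0528]
top 0.77 [199.  219.7] (array([0.5398, 0.1453]), np.float64(2.4), array([0.0142, 0.0247])) [0.5377 0.1437]
top 0.63 [199.2 245.6] (array([0.5382, 0.0506]), np.float64(177.1), array([0.0134, 0.0227])) [0.5361 0.0502]
top 0.47 [226.8 353.7] (array([ 0.4341, -0.3429]), np.float64(48.4), array([0.0127, 0.022 ])) [ 0.4333 -0.3384]
```

View pics/scene7.png

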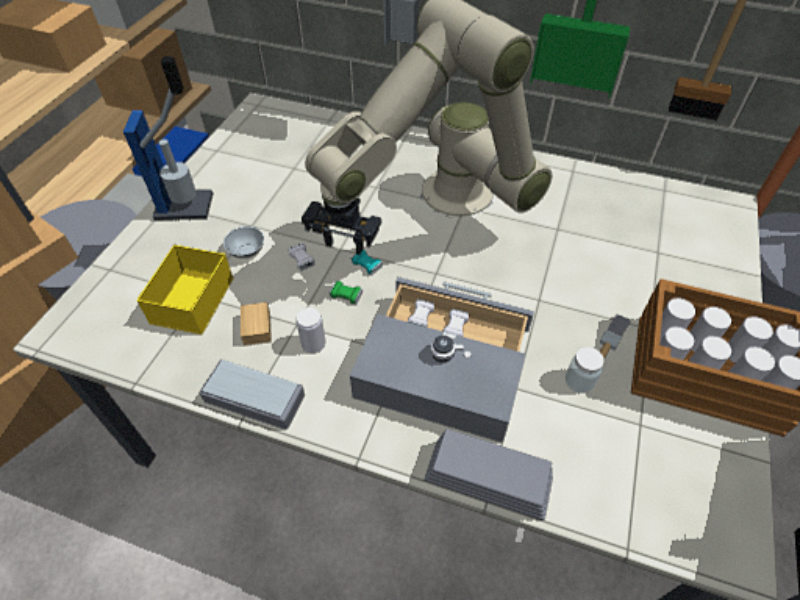

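Two cans lie in the tray at (422,312) and (456,323), and the last is at (300,255), unmoved.

>>> {"op": "apply_moves", "data": {"series": [{"travel":[-0.009,0.0398,0],"turn":[0,0,0]},{"travel":[-0.009,0.0398,0],"turn":[0,0,0]},{"travel":[-0.009,0.0398,0],"turn":[0,0,0]},{"travel":[-0.009,0.0398,0],"turn":[0,0,-7]},{"travel":[0,0,0],"turn":[0,0,-7]},{"travel":[0,0,0],"turn":[0,0,-7]},{"travel":[0,0,0],"turn":[0,0,-7]},{"travel":[0,0,0],"turn":[0,0,-7]}]}}

```text
clock: 30.37
tcp_pos: [0.4369, -0.3366, 0.1405]
tool_rot: [-3.141, -0.0, 0.614]
force: [0.7, -0.6, -0.8]
opening: 0.0702
grip_force: 0.0
```

>>> {"op": "apply_moves", "data": {"series": [{"travel":[0,0,0],"turn":[0,0,-7]},{"travel":[0,0,0],"turn":[0,0,-7]},{"travel":[0,0,0],"turn":[0,0,0]},{"travel":[0,0,0.03],"turn":[0,0,0]},{"travel":[0,0,0.03],"turn":[0,0,0]},{"travel":[0,0,0.02],"turn":[0,0,0]},{"travel":[0,0,0],"turn":[0,0,0]},{"travel":[0,0,0],"turn":[0,0,0]}]}}

```text
clock: 31.03
tcp_pos: [0.4366, -0.3369, 0.0606]
tool_rot: [-3.14, -0.0, 0.849]
force: [0.3, 0.1, 0.4]
opening: 0.0703
grip_force: 0.0
```

>>> {"op": "apply_moves", "data": {"series": [{"travel":[-0.001,0.001,0.03],"turn":[0,0,0]},{"travel":[0,0,0.024],"turn":[0,0,0]},{"travel":[0,0,0],"turn":[0,0,0]},{"travel":[0,0,0],"turn":[0,0,0]},{"travel":[0,0,0],"turn":[0,0,0]}]}}

```text
clock: 31.45
tcp_pos: [0.4374, -0.3398, 0.0089]
tool_rot: [3.138, 0.0, 0.851]
force: [0.2, 0.0, 0.4]
opening: 0.0704
grip_force: 0.0
```

>>> {"op": "apply_moves", "data": {"series": [{"travel":[0,0,0],"turn":[0,0,0]},{"travel":[0,0,0],"turn":[0,0,0]},{"travel":[0,0,0],"turn":[0,0,0]},{"travel":[0,0,0],"turn":[0,0,0]},{"travel":[0,0,0],"turn":[0,0,0]},{"travel":[0,0,0],"turn":[0,0,0]},{"travel":[0,0,0],"turn":[0,0,0]}], "fingers": 1, "force": 20}}

```text
clock: 32.03
tcp_pos: [0.4365, -0.339, 0.0069]
tool_rot: [3.142, 0.0, 0.851]
force: [-0.7, 1.0, 2.6]
opening: 0.036
grip_force: 20.1
```

>>> {"op": "apply_moves", "data": {"series": [{"travel":[0,0,-0.01],"turn":[0,0,0]},{"travel":[0,0,-0.035],"turn":[0,0,0]},{"travel":[0,0,-0.04],"turn":[0,0,0]},{"travel":[0,0,-0.04],"turn":[0,0,0]},{"travel":[0,0,-0.03],"turn":[0,0,0]},{"travel":[0,0,0],"turn":[0,0,0]},{"travel":[0,0,0],"turn":[0,0,0]}]}}

```text
clock: 32.62
tcp_pos: [0.4368, -0.3393, 0.1634]
tool_rot: [3.138, 0.001, 0.851]
force: [0.4, -0.1, -0.0]
opening: 0.0356
grip_force: 20.1
```

>>> {"op": "apply_moves", "data": {"series": [{"travel":[0,0,0],"turn":[0,0,6.97]},{"travel":[0,0,0],"turn":[0,0,6.97]},{"travel":[0,0,0],"turn":[0,0,6.97]},{"travel":[0,0,0],"turn":[0,0,6.97]},{"travel":[0,0,0],"turn":[0,0,6.97]},{"travel":[0,0,0],"turn":[0,0,6.97]},{"travel":[0,0,0],"turn":[0,0,6.97]},{"travel":[0,0,0],"turn":[0,0,0]}]}}

```text
clock: 33.28
tcp_pos: [0.4359, -0.3385, 0.1602]
tool_rot: [-3.139, 0.002, -0.005]
force: [-0.5, -0.3, 0.0]
opening: 0.036
grip_force: 20.1
```

>>> {"op": "apply_moves", "data": {"series": [{"travel":[0.0066,-0.036,0],"turn":[0,0,0]},{"travel":[0.0066,-0.036,0],"turn":[0,0,0]},{"travel":[0.0066,-0.036,0],"turn":[0,0,0]},{"travel":[0.0066,-0.036,0],"turn":[0,0,0]},{"travel":[0.0066,-0.036,0],"turn":[0,0,0]},{"travel":[0.0066,-0.036,0],"turn":[0,0,0]},{"travel":[0.0066,-0.036,0],"turn":[0,0,0]},{"travel":[0.0066,-0.036,0],"turn":[0,0,0]}]}}

```text
clock: 33.95
tcp_pos: [0.4889, -0.0491, 0.1609]
tool_rot: [-3.141, 0.002, 0.004]
force: [1.2, -1.2, -0.1]
opening: 0.036
grip_force: 20.1
```

>>> {"op": "apply_moves", "data": {"series": [{"travel":[0.0066,-0.036,0],"turn":[0,0,0]},{"travel":[0.0066,-0.036,0],"turn":[0,0,0]},{"travel":[0.0066,-0.036,0],"turn":[0,0,0]},{"travel":[0.0066,-0.036,0],"turn":[0,0,0]},{"travel":[0.0066,-0.036,0],"turn":[0,0,0]},{"travel":[0.0066,-0.036,0],"turn":[0,0,0]},{"travel":[0,0,0],"turn":[0,0,0]},{"travel":[0,0,0],"turn":[0,0,0]}]}}

```text
clock: 34.62
tcp_pos: [0.5285, 0.1662, 0.1605]
tool_rot: [3.141, 0.002, 0.006]
force: [0.3, -0.3, -0.8]
opening: 0.0356
grip_force: 20.1
```

Remaining (.008,.076).

>>> {"op": "apply_moves", "data": {"series": [{"travel":[0.0035,-0.037,0],"turn":[0,0,0]},{"travel":[0.0035,-0.037,0],"turn":[0,0,0]},{"travel":[0,0,0],"turn":[0,0,0]},{"travel":[0,0,0],"turn":[0,0,0]},{"travel":[0,0,0.035],"turn":[0,0,0]},{"travel":[0,0,0.035],"turn":[0,0,0]},{"travel":[0,0,0.03],"turn":[0,0,0]},{"travel":[0,0,0],"turn":[0,0,0]}]}}

```text
clock: 35.28
tcp_pos: [0.5332, 0.2362, 0.0561]
tool_rot: [3.139, 0.011, -0.001]
force: [-0.4, -0.5, -0.6]
opening: 0.0361
grip_force: 20.1
```

>>> {"op": "apply_moves", "data": {"series": [{"travel":[0,0,0.02],"turn":[0,0,0]},{"travel":[0,0,0.01],"turn":[0,0,0]},{"travel":[0,0,0],"turn":[0,0,0]},{"travel":[0,0,0],"turn":[0,0,0]},{"travel":[0,0,0],"turn":[0,0,0]}]}}

```text
clock: 35.7
tcp_pos: [0.5369, 0.2387, 0.0332]
tool_rot: [-3.141, -0.002, -0.001]
force: [-0.4, -0.0, -1.3]
opening: 0.0355
grip_force: 20.1
```

>>> {"op": "apply_moves", "data": {"series": [{"travel":[0,0,0],"turn":[0,0,0]},{"travel":[0,0,0],"turn":[0,0,0]},{"travel":[0,0,0],"turn":[0,0,0]},{"travel":[0,0,-0.03],"turn":[0,0,0]},{"travel":[0,0,-0.04],"turn":[0,0,0]},{"travel":[0,0,-0.04],"turn":[0,0,0]},{"travel":[0,0,0],"turn":[0,0,0]},{"travel":[0,0,0],"turn":[0,0,0]}], "fingers": 0.4}}

```text
clock: 36.37
tcp_pos: [0.5371, 0.2392, 0.144]
tool_rot: [-3.141, -0.005, -0.0]
force: [-0.7, 1.3, 0.2]
opening: 0.0527
grip_force: 0.0
```

>>> {"op": "apply_moves", "data": {"series": [{"travel":[-0.035,0.0235,0],"turn":[0,0,0]},{"travel":[-0.035,0.0235,0],"turn":[0,0,0]},{"travel":[-0.035,0.0235,0],"turn":[0,0,0]},{"travel":[-0.035,0.0235,0],"turn":[0,0,0]},{"travel":[0,0,0],"turn":[0,0,0]},{"travel":[0,0,0],"turn":[0,0,0]}], "fingers": 1}}

```text
clock: 36.87
tcp_pos: [0.3962, 0.1456, 0.141]
tool_rot: [3.141, 0.002, -0.002]
force: [0.9, -0.0, -0.4]
opening: 0.0149
grip_force: 0.0
```

```bash
python3 - <<'E'
from h import *
s=observe();print(s["tcp_pos"],s["tool_rot"],s["opening"])
f=grab_frame("scene"); cv2.imwrite("pics/crop8.png",cv2.resize(f[125:265,150:345],None,fx=4.1,fy=4.1,interpolation=cv2.INTER_CUBIC))
E
```

```text
[0.39624678 0.14555126 0.14099648] [ 3.14147971e+00  1.94847146e-03 -1.83056018e-03] 0.014885608746799268
```

View pics/crop8.png

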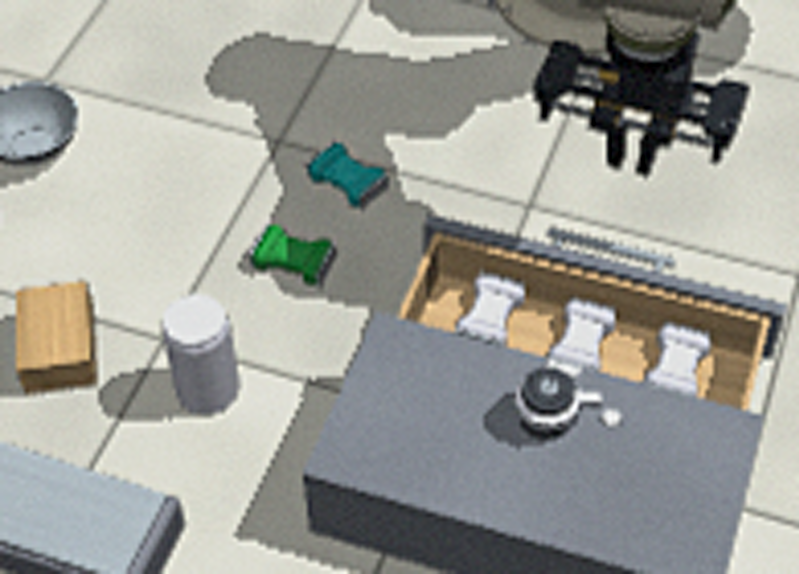

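All three cans lie in the tray at (492,308), (584,333) and (680,357), and no bare can is left on the bench.

>>> {"op": "apply_moves", "data": {"series": [{"travel":[0,0,0.03],"turn":[0,0,0]},{"travel":[0,0,0.03],"turn":[0,0,0]},{"travel":[0,0,0.029],"turn":[0,0,0]},{"travel":[0,0,0],"turn":[0,0,0]},{"travel":[0,0,0],"turn":[0,0,0]},{"travel":[0.012,0,0],"turn":[0,0,0]},{"travel":[0.008,0,0],"turn":[0,0,0]},{"travel":[0.01,0,0],"turn":[0,0,0]}]}}

```text
clock: 37.58
tcp_pos: [0.4291, 0.1464, 0.0542]
tool_rot: [-3.141, -0.002, -0.0]
force: [-0.8, -0.1, 0.7]
opening: 0.0003
grip_force: 0.6
```

>>> {"op": "apply_moves", "data": {"series": [{"travel":[0.012,0,0],"turn":[0,0,0]},{"travel":[0.012,0,0],"turn":[0,0,0]},{"travel":[0.012,0,0],"turn":[0,0,0]},{"travel":[0.012,0,0],"turn":[0,0,0]},{"travel":[0.012,0,0],"turn":[0,0,0]},{"travel":[0.012,0,0],"turn":[0,0,0]},{"travel":[0.012,0,0],"turn":[0,0,0]},{"travel":[0.012,0,0],"turn":[0,0,0]}]}}

```text
clock: 38.25
tcp_pos: [0.5252, 0.1465, 0.0542]
tool_rot: [-3.141, -0.002, -0.0]
force: [-0.9, 0.8, -0.5]
opening: 0.0008
grip_force: 0.8
```

>>> {"op": "apply_moves", "data": {"series": [{"travel":[0.008,0,0],"turn":[0,0,0]},{"travel":[0.006,0,0],"turn":[0,0,0]},{"travel":[0.004,0,0],"turn":[0,0,0]},{"travel":[0,0,0],"turn":[0,0,0]},{"travel":[0,0,0],"turn":[0,0,0]}]}}

```text
clock: 38.67
tcp_pos: [0.5418, 0.146, 0.0529]
tool_rot: [3.142, -0.0, -0.001]
force: [-0.3, 0.5, -0.5]
opening: 0.0005
grip_force: 0.0
```

Continue in 3 mm steps until the stop gives resistance.

>>> {"op": "apply_moves", "data": {"series": [{"travel":[0.003,0,0],"turn":[0,0,0]},{"travel":[0.003,0,0],"turn":[0,0,0]},{"travel":[0,0,0],"turn":[0,0,0]},{"travel":[0,0,0],"turn":[0,0,0]}]}}

```text
clock: 39.0
tcp_pos: [0.547, 0.1461, 0.0526]
tool_rot: [3.142, 0.002, -0.0]
force: [-4.3, 0.5, 2.3]
opening: 0.0001
grip_force: 2.4
```

>>> {"op": "apply_moves", "data": {"series": [{"travel":[0.003,0,0],"turn":[0,0,0]},{"travel":[0,0,0],"turn":[0,0,0]},{"travel":[0,0,0],"turn":[0,0,0]}]}}

```text
clock: 39.25
tcp_pos: [0.5474, 0.1461, 0.0525]
tool_rot: [3.141, 0.01, 0.0]
force: [-20.3, -1.1, 13.4]
opening: 0.0005
grip_force: 10.1
```

>>> {"op": "apply_moves", "data": {"series": [{"travel":[0.002,0,0],"turn":[0,0,0]},{"travel":[0,0,0],"turn":[0,0,0]},{"travel":[0,0,0],"turn":[0,0,0]}]}}

```text
clock: 39.5
tcp_pos: [0.5475, 0.1461, 0.0525]
tool_rot: [3.14, 0.014, 0.001]
force: [-30.7, -2.6, 21.1]
opening: 0.0005
grip_force: 15.3
```

>>> {"op": "apply_moves", "data": {"series": [{"travel":[-0.008,0,0],"turn":[0,0,0]},{"travel":[-0.02,0,0],"turn":[0,0,0]},{"travel":[-0.02,0,0],"turn":[0,0,0]},{"travel":[0,0,0],"turn":[0,0,0]},{"travel":[0,0,-0.04],"turn":[0,0,0]},{"travel":[0,0,-0.04],"turn":[0,0,0]},{"travel":[0,0,-0.04],"turn":[0,0,0]},{"travel":[0,0,-0.03],"turn":[0,0,0]}]}}

```text
clock: 40.17
tcp_pos: [0.5058, 0.146, 0.2065]
tool_rot: [-3.141, -0.004, -0.001]
force: [-0.4, 0.0, -0.8]
opening: 0.0002
grip_force: 0.0
```

>>> {"op": "apply_moves", "data": {"series": [{"travel":[0,0,0],"turn":[0,0,-6.86]},{"travel":[0,0,0],"turn":[0,0,-6.86]},{"travel":[0,0,0],"turn":[0,0,-6.86]},{"travel":[0,0,0],"turn":[0,0,-6.86]},{"travel":[0,0,0],"turn":[0,0,-6.86]},{"travel":[0,0,0],"turn":[0,0,-6.86]},{"travel":[0,0,0],"turn":[0,0,-6.86]},{"travel":[0,0,0],"turn":[0,0,-6.86]}], "fingers": 0.35}}

```text
clock: 40.83
tcp_pos: [0.5055, 0.146, 0.203]
tool_rot: [3.141, -0.001, 0.963]
force: [-0.1, 0.1, -0.1]
opening: 0.0516
grip_force: 0.0
```

>>> {"op": "apply_moves", "data": {"series": [{"travel":[0,0,0],"turn":[0,0,-6.86]},{"travel":[0,0,0],"turn":[0,0,-6.86]},{"travel":[0,0,0],"turn":[0,0,-6.86]},{"travel":[0,0,0],"turn":[0,0,-6.86]},{"travel":[0,0,0],"turn":[0,0,-6.86]},{"travel":[0,0,0],"turn":[0,0,-6.86]},{"travel":[0,0,0],"turn":[0,0,-6.86]},{"travel":[0,0,0],"turn":[0,0,-6.86]}]}}

```text
clock: 41.5
tcp_pos: [0.5055, 0.146, 0.203]
tool_rot: [3.141, 0.0, 1.921]
force: [0.9, 0.0, 0.1]
opening: 0.0569
grip_force: 0.0
```

```bash
python3 - <<'E'
from h import *
s=observe();print(s["tcp_pos"],s["tool_rot"],s["opening"])
d=np.array([.6645,.1845,s["tcp_pos"][2]])-s["tcp_pos"]
print(R.from_euler('xyz',s["tool_rot"]).as_matrix().T@d)
f=grab_frame("scene"); cv2.imwrite("pics/crop9.png",cv2.resize(f[165:255,215:345],None,fx=6,fy=6,interpolation=cv2.INTER_CUBIC))
E
```

```text
[0.50546823 0.14598423 0.20299689] [3.14070534e+00 3.13568321e-04 1.92086283e+00] 0.05686287495681968
[-1.83617912e-02  1.62595789e-01  1.50030725e-04]
```

View pics/crop9.png

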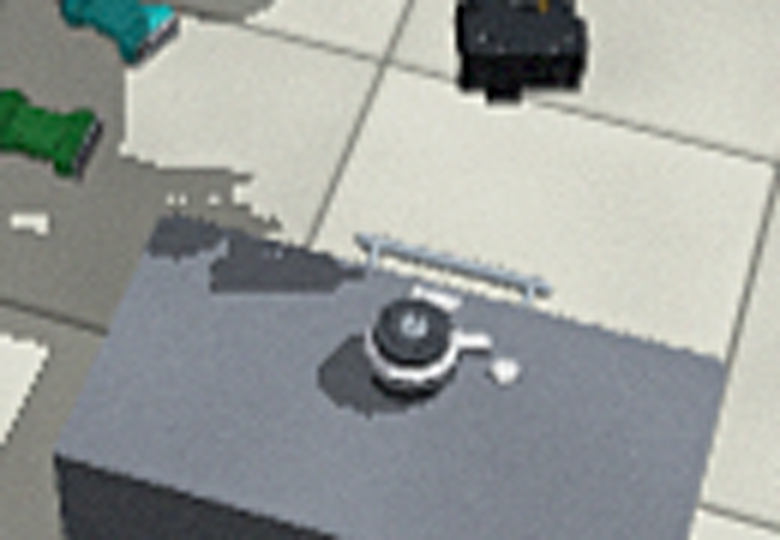

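The drawer is shut, with the handle back at (452,265), and the lug (478,342) is still at the stud.

>>> {"op": "apply_moves", "data": {"series": [{"travel":[-0.003,0.0271,0],"turn":[0,0,0]},{"travel":[-0.003,0.0271,0],"turn":[0,0,0]},{"travel":[-0.003,0.0271,0],"turn":[0,0,0]},{"travel":[-0.003,0.0271,0],"turn":[0,0,0]},{"travel":[-0.003,0.0271,0],"turn":[0,0,0]},{"travel":[-0.003,0.0271,0],"turn":[0,0,0]},{"travel":[0,0,0],"turn":[0,0,0]},{"travel":[0,0,0.02],"turn":[0,0,0]}]}}

```text
clock: 42.22
tcp_pos: [0.6663, 0.1842, 0.1851]
tool_rot: [3.135, 0.002, 1.912]
force: [0.0, 1.0, 0.5]
opening: 0.0571
grip_force: 0.0
```

>>> {"op": "apply_moves", "data": {"series": [{"travel":[0,0,0],"turn":[0,0,0]},{"travel":[0,0,0],"turn":[0,0,0]}]}}

```text
clock: 42.38
tcp_pos: [0.6634, 0.1838, 0.1822]
tool_rot: [-3.14, -0.0, 1.913]
force: [-0.2, 0.1, 0.5]
opening: 0.0575
grip_force: 0.0
```

>>> {"op": "apply_moves", "data": {"series": [{"travel":[0.001,0,0.025],"turn":[0,0,0]},{"travel":[0,0,0.025],"turn":[0,0,0]},{"travel":[0,0,0.018],"turn":[0,0,0]},{"travel":[0,0,0],"turn":[0,0,0]},{"travel":[0,0,0],"turn":[0,0,0]},{"travel":[0,0,0],"turn":[0,0,0]}]}}

```text
clock: 42.88
tcp_pos: [0.6644, 0.185, 0.1172]
tool_rot: [3.138, 0.001, 1.915]
force: [-0.3, -0.8, 0.7]
opening: 0.0577
grip_force: 0.0
```

>>> {"op": "apply_moves", "data": {"series": [{"travel":[0,0,0],"turn":[0,0,0]},{"travel":[0,0,0],"turn":[0,0,0]},{"travel":[0,0,0],"turn":[0,0,0]},{"travel":[0,0,0],"turn":[0,0,0]},{"travel":[0,0,0],"turn":[0,0,0]},{"travel":[0,0,0],"turn":[0,0,0]},{"travel":[0,0,0],"turn":[0,0,0]},{"travel":[0,0,0],"turn":[0,0,0]}], "fingers": 1, "force": 8}}

```text
clock: 43.55
tcp_pos: [0.6637, 0.185, 0.1148]
tool_rot: [3.141, -0.0, 1.915]
force: [0.3, 1.2, 0.0]
opening: 0.01
grip_force: 8.0
```

>>> {"op": "apply_moves", "data": {"series": [{"travel":[-0.0001,-0.0031,0],"turn":[0,0,-4.2]},{"travel":[-0.0001,-0.0031,0],"turn":[0,0,-4.2]},{"travel":[-0.0001,-0.0031,0],"turn":[0,0,-4.2]},{"travel":[-0.0001,-0.0031,0],"turn":[0,0,-4.2]},{"travel":[-0.0001,-0.0031,0],"turn":[0,0,-4.2]},{"travel":[-0.0001,-0.0031,0],"turn":[0,0,-4.2]},{"travel":[-0.0001,-0.0031,0],"turn":[0,0,-4.2]},{"travel":[-0.0001,-0.0031,0],"turn":[0,0,-4.2]}]}}

```text
clock: 44.22
tcp_pos: [0.6447, 0.1704, 0.1148]
tool_rot: [3.139, 0.002, 2.505]
force: [7.1, 1.1, -3.3]
opening: 0.0099
grip_force: 8.0
```

>>> {"op": "apply_moves", "data": {"series": [{"travel":[-0.0001,-0.0031,0],"turn":[0,0,-4.2]},{"travel":[-0.0001,-0.0031,0],"turn":[0,0,-4.2]},{"travel":[-0.0001,-0.0031,0],"turn":[0,0,-4.2]},{"travel":[-0.0001,-0.0031,0],"turn":[0,0,-4.2]},{"travel":[0,0,0],"turn":[0,0,0]},{"travel":[0,0,0],"turn":[0,0,0]}]}}

```text
clock: 44.72
tcp_pos: [0.6391, 0.1592, 0.1148]
tool_rot: [3.141, 0.003, 2.795]
force: [6.9, -1.1, -3.1]
opening: 0.01
grip_force: 8.1
```

>>> {"op": "apply_moves", "data": {"series": [{"travel":[-0.0004,-0.003,0],"turn":[0,0,-4.2]},{"travel":[-0.0004,-0.003,0],"turn":[0,0,-4.2]},{"travel":[-0.0004,-0.003,0],"turn":[0,0,-4.2]},{"travel":[-0.0002,-0.003,0],"turn":[0,0,-4.2]},{"travel":[-0.0002,-0.003,0],"turn":[0,0,-4.2]},{"travel":[0,0,0],"turn":[0,0,0]},{"travel":[0,0,0],"turn":[0,0,0]},{"travel":[0,0,0],"turn":[0,0,0]}]}}

```text
clock: 45.38
tcp_pos: [0.6373, 0.1446, 0.1147]
tool_rot: [3.141, 0.002, -3.122]
force: [4.7, 1.5, -2.1]
opening: 0.01
grip_force: 8.0
```

>>> {"op": "apply_moves", "data": {"series": [{"travel":[0,0,0],"turn":[0,0,0]},{"travel":[0,0,0],"turn":[0,0,0]},{"travel":[0,0,0],"turn":[0,0,0]},{"travel":[0,0,0],"turn":[0,0,0]},{"travel":[0,0,0],"turn":[0,0,0]},{"travel":[0,0,-0.03],"turn":[0,0,0]},{"travel":[0,0,-0.03],"turn":[0,0,0]},{"travel":[0,0,-0.03],"turn":[0,0,0]}], "fingers": 0.4}}

```text
clock: 46.05
tcp_pos: [0.6362, 0.1446, 0.2058]
tool_rot: [-3.142, -0.001, -3.122]
force: [1.1, 0.5, -0.4]
opening: 0.0528
grip_force: 0.0
```

>>> {"op": "apply_moves", "data": {"series": [{"travel":[0.03,0,-0.02],"turn":[0,0,0]},{"travel":[0.04,0,0],"turn":[0,0,0]},{"travel":[0.04,0,0],"turn":[0,0,0]},{"travel":[0,0,0],"turn":[0,0,0]},{"travel":[0,0,0],"turn":[0,0,0]}]}}

```text
clock: 46.47
tcp_pos: [0.5252, 0.1426, 0.2253]
tool_rot: [3.142, 0.0, -3.122]
force: [0.7, -0.7, -0.6]
opening: 0.0528
grip_force: 0.0
```

```bash
python3 - <<'E'
from h import *
s=observe();print(s["tcp_pos"],s["clock"])
a=grab_frame("scene")[180:265,215:345];b=grab_frame("top")[130:190,160:275]
a=cv2.resize(a,(520,340),interpolation=cv2.INTER_CUBIC);b=cv2.resize(b,(500,260),interpolation=cv2.INTER_CUBIC)
cv2.imwrite("pics/end.png",np.vstack([a[:, :500],b]))
E
```

```text
[0.52520764 0.14261014 0.22528567] 46.4667
```

View pics/end.png

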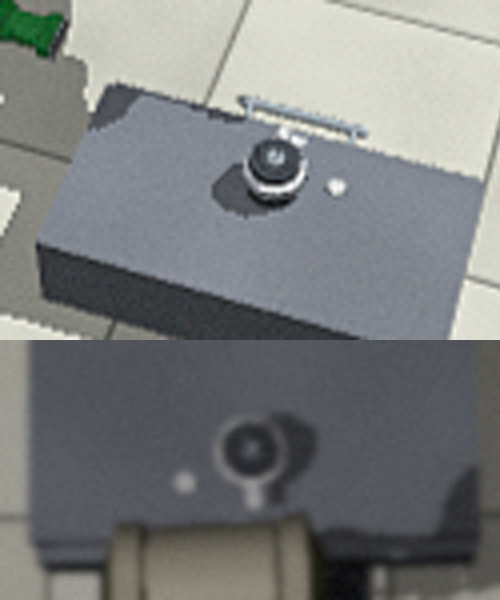

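The lug points straight forward at the bar (lug at (252,492), axis at (250,450) in the top view) and the drawer is shut, so I am handing in.

```bash
python3 -c "
from bench import *
print(close_job())"
```

```text
the job is handed in; nothing more can be done
None
```

The job is handed in: all three crushed cans are in the drawer, the drawer is shut and the ring's lug is back at the bar; the hand-in call returned no verdict.

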